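# Roll a roller core into its vee cradle, home it and clamp it

## Robot

A 7-joint arm with a two-finger parallel gripper is mounted at the origin on the work surface; the furniture and walls round the work are solid. World frame = base frame: x ahead of the robot, y to its left, z up, the work surface at z = 0. Lengths are in m, angles in rad, forces in N, time in s.
With the tool pointing down it reaches from about 0.4 to 0.85 m from the base axis. Payload 4.5 kg.
Tool frame: the origin (TCP) lies on the centre line of the jaws, within the pads' length; the fingertips stand 11 mm ahead of it and the grasp point (between the pads) lies 8 mm behind it; z points along the fingers, y is the line along which they close (so a half turn about z gives the same grasp; the last joint's range is limited). The gripper opens to 88 mm and grips with 3 to 60 N. Pads are 18 mm wide; open, the fingers measure 123 mm over their backs; the gripper's body (75 mm by 187 mm) begins 45 mm behind the grasp point.
Start: joints at [1.216, 0.689, -0.195, 1.565, 0.157, 0.902, -0.215], TCP at [0.237, -0.578, 0.22] pointing down, gripper open.
Joint ranges: [-3.01, 3.01], [-0.46, 2.08], [-1.47, 1.51], [0.13, 2.56], [-1, 4.14], [0.04, 2.09], [-2.66, 2.66]. Speed limits (rad/s): [2.57, 2.57, 3.14, 3.14, 3.14, 3.14, 3.14].

## Interface

Orientations are given as a unit quaternion [x, y, z, w].
In Python, from plant import * gives the robot as it stands. The module is installed in compiled form; this text tells all that it offers.
- The arm moves only by the tool send_rows, never from a script. Its argument "motion" is a list of rows, each an object of numbers: "x", "y", "z": the shift along the tool's x, y, z in cm; "rx", "ry", "rz": the turn, a rotation vector about the tool's x, y, z in rad; "jaw": the finger opening in cm, from 0 to 8.81. In form: [{"x": .., "y": .., "z": .., "rx": .., "ry": .., "rz": .., "jaw": ..}, ...]. A call has exactly 5 rows; each row shifts and turns the commanded pose from where the row before left it, along the tool's axes as they then stand; what a row does not reach is not made up. A row lasts 1/10 s, in which the tool goes at most 50 mm and 8.59 degrees, less where a joint would pass 70% of its speed; a pose out of reach is approached as far as the arm can. A call is refused whole if a number of a shift passes 5 or a number of a turn 0.15, either way. A call with a gripper value outside its range is refused whole. The fingers move at their own pace and stop on an object; "grip_force" is the grip in N (left out, the last holds). Time passes only in rows, so rows that do not move let the fingers close, or fill a call up. It gives the time, the measured TCP pose, the force, the opening and the grip force at its end, in the units of the state.
- get_state(): the state, without advancing time (a new reading comes with each control period).
- snapshot(name): name is "scene" or "top"; returns a dict with "img" (400x640x3 uint8, red, green, blue), "vertical_fov" (degrees; the focal length in pixels is half the picture's height over the tangent of half this angle, whatever the lens; pixels are square), "cx", "cy" (the principal point, pixels), "extrinsics" (4x4, takes a point from camera to world coordinates). Camera axes: x right, y up, looking along -z (the intrinsics and any distortion apply to the point x, -y, -z); pixel columns grow to the right and rows downward; lengths in m; the calibration is good to about 2 mm. A picture is of the moment at which its call begins. There is no depth.
- finish_job(): hands the job in; it is judged then, once.
The state is a dict: "clock": time; "q": joint angles; "qd": joint speeds; "joint_torque": joint torques, N m; "tool_pos": TCP position; "eef_rot": TCP orientation; "contact_force": force on the tool from outside, world axes, zero at the start; "moment": the same for the moment, N m; "opening": opening from 0.0 (shut) to 1.0 (fully open); "finger_force": force on a finger pad.
Only numpy, scipy, OpenCV 4.12 (cv2) and the standard library are available. Lean on these libraries where they do the work, as an engineer would, in place of code of your own. Each camera call takes 0.05 s, during which the arm holds its last target. There are 200 camera calls.

## Task

The aluminium roller waits on the ledge of the plywood cradle: roll it, never lifting it, over the edge into the vee and let it settle and centre itself, then slide it gently along the vee until it is home against the end stop. Last, swing the clamp arm over the roller and press it down until its rubber pad bears firmly on the top, hard enough to hold but not so hard that the thin tube is marked. Leave the other things on the bench alone.

Things in the scene. Friction and masses are not known exactly. Their poses are not given: they have to be found in the camera images.
- cradle: Plywood roller cradle screwed to the bench, base 276 x 186 x 12 mm. Origin on the bench under the vee's bottom line; x = rolling direction from the ledge across the vee, y along the vee, z up. The roller rests on two cheeks, 22 mm thick, at y = -45 and +45 mm; between them it is open down to the base but for cross bars up to 42 mm high
- ledge_edge (a point): Middle of the edge where the level ledge ends and the vee begins: x = -38, y = 0, 54 mm above the bench (axes as the cradle's). The ledge runs back to x = -155 mm, then a rear lip, 12 mm higher, to -165. A roller on the ledge has its axis 99 mm above the bench; once its axis has passed the edge it drops into the vee by itself
- vee_seat (a point): Where the centre of the seated and home roller lies: x = 0, y = 0, 79.6 mm above the bench, 45 mm from both flanks (axes as the cradle's). The vee has 90 degrees, its bottom 16 mm above the bench, its far flank rises to 66 mm at x = 50 mm
- roller_center (a point): Centre of the roller: bare thin aluminium tube with closed flat ends, 90 mm diameter (too wide for most grippers), 160 mm long, 0.35 to 0.8 kg. Its y axis is the tube's axis; x and z turn as it rolls. Starts on the ledge, at x -105 to -70, y +14 to +32 mm in the cradle frame, up to 0.1 rad askew. Seated in the vee, it slides lengthwise with some 2 to 10 N of friction
- end_stop: Upright steel plate with a rubber buffer, 54 mm wide, its top 96 mm above the bench, at the -y end of the vee. Origin at the middle of the lower edge, 12 mm above the bench, in the buffer's face, which meets the roller's end and looks to the cradle's +y. The home roller touches it: its centre is then 80 mm from it. The rubber gives 1 mm for each 15 N; over 30 N is too hard
- clamp: Hold-down clamp on the cradle: a foot at x = 78, y = 0 mm (origin in its centre, 12 mm above the bench, axes as the cradle's), a turning steel pillar, top 224 mm above the bench, on it a sliding grey arm reaching 78 mm out, under its end a spindle with a rubber pad 26 mm across. The pad should bear on the roller with 12 N: under 8 N when let go is loose, over 18 N marks it
- clamp_pillar (a joint): Swing of the clamp about its pillar, rad. 0: the arm points to the cradle's -x, its pad over the middle of the vee; positive: swung towards the cradle's -y, off the roller. Range -0.6 to 1.8; turns easily, stays where it is left; starts at 1.0 to 1.5
- clamp_arm (a joint): Height of the sliding arm on its pillar, m, up positive, range -0.012 to 0.058, starts at 0.042 to 0.054. Pushed with 4 N it slides down; it keeps by friction what it was pressed to, up to 14 N. The pad meets the seated roller somewhere from 0 to 0.030: how far the spindle is screwed out is not known and must be felt. The rubber then gives 1 mm for each 16 N
- clamp_grip (a point): Centre of the grip post: upright black cylinder, 24 mm diameter, 39 mm high, standing on a round shoulder, 44 mm across and 6 mm thick, fixed on top of the clamp arm's end straight above the pad. The post's centre is 186 mm above the bench when the arm is at 0. z is up; x points from the post to the pillar
- ink_pot_center (a point): Bystander: closed ink pot with blue cap, 58 mm diameter, 64 mm high; centre, half-way up
- tape_roll_center (a point): Bystander: roll of blue tape lying flat, 80 mm diameter, 36 mm high; centre, half-way up
- marker_center (a point): Bystander: marker pen lying on the bench, 141 x 18 x 20 mm, long along its x; centre, half-way up

How it is judged:
By the outcome, as a careful person would: the job done as asked, in the order asked, and still so for the second after the job is handed in, with the robot touching nothing.
It also fails if it takes over 66 s, if anything falls off the work surface, if the arm or the gripper's body presses on something with over 40 N, if the wrist force passes 120 N, or if a joint passes its speed limit or range.

## Working session

There is one attempt and no reset: what is moved stays moved. The work goes in short steps, Python scripts to look and compute and a tool call to move; the robot and the scene stay as the last step left them, time stands still between calls to the robot, and variables do not carry over. Pictures are saved under pics/ and viewed, at most 10 in all, crops included, and the job is handed in when it is done.

Besides the shell and the picture viewer there is one more tool, called after "Emit:" by a JSON object that holds its "method" and its "body", one argument or row to a line. send_rows: Moves the arm, as the interface text tells. Its arguments: {"type":"object","properties":{"motion":{"type":"array"},"grip_force":{"type":"number"}},"required":["motion"]}

```bash
mkdir -p pics
python3 - <<'E'
from plant import *
import cv2,numpy as np
s=get_state();print({k:np.round(v,3) for k,v in s.items()})
for n in("scene","top"):
    d=snapshot(n);cv2.imwrite(f"pics/{n}0.png",d["img"][:,:,::-1]);print(n,d["vertical_fov"],d["cx"],d["cy"],np.round(d["extrinsics"],4).tolist(),[k for k in d])
E
```

```text
{'clock': np.float64(0.0), 'q': array([ 1.216,  0.69 , -0.195,  1.566,  0.157,  0.903, -0.215]), 'qd': array([0.   , 0.   , 0.   , 0.001, 0.   , 0.002, 0.001]), 'joint_torque': array([-0.0000e+00, -5.2755e+01, -1.2670e+00, -1.5342e+01, -5.3000e-02,
        7.0000e-03,  0.0000e+00]), 'tool_pos': array([ 0.237, -0.578,  0.219]), 'eef_rot': array([ 0.981,  0.193, -0.   , -0.001]), 'contact_force': array([-0.915,  0.182,  0.075]), 'moment': array([ 0.061,  0.   , -0.013]), 'finger_force': np.float64(0.0), 'opening': np.float64(0.998)}
scene 52.13096750382389 313.45808297726927 201.46891989947125 [[-0.6904, 0.5261, -0.4966, 0.0626], [-0.7234, -0.4931, 0.4833, 0.7543], [0.0095, 0.6929, 0.721, 0.7476], [0.0, 0.0, 0.0, 1.0]] ['img', 'vertical_fov', 'cx', 'cy', 'extrinsics']
top 50.8226898456964 325.06103641058155 197.58711460265968 [[-0.0246, 0.9847, -0.1725, 0.3618], [-0.9994, -0.0285, -0.0202, 0.3279], [-0.0248, 0.1719, 0.9848, 0.9741], [0.0, 0.0, 0.0, 1.0]] ['img', 'vertical_fov', 'cx', 'cy', 'extrinsics']
```

View pics/scene0.png

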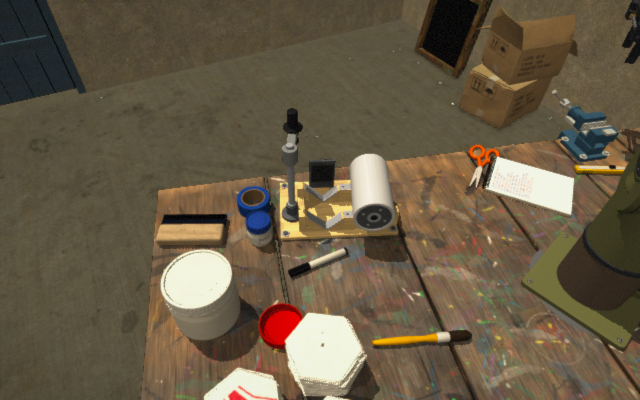

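View pics/top0.png

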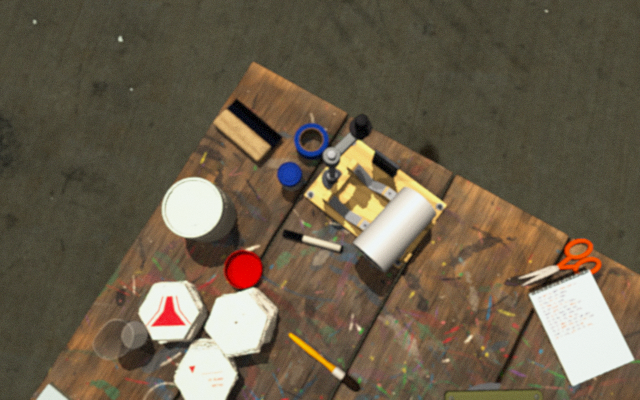

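The overview shows the cradle at about (375,195) in the top view. The roller lies on its lower-right ledge, the pillar is at (330,165), the grip post at (360,125) and the stop at (385,163).

Run:
```python
import cv2,numpy as np
a=cv2.imread("pics/top0.png")[105:285,290:460];b=cv2.imread("pics/scene0.png")[95:250,235:410]
cv2.imwrite("pics/c1.png",cv2.resize(a,None,fx=3.3,fy=3.3,interpolation=2)) 
cv2.imwrite("pics/c2.png",cv2.resize(b,None,fx=3.8,fy=3.8,interpolation=2))
```

```text
(no output)
```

View pics/c1.png

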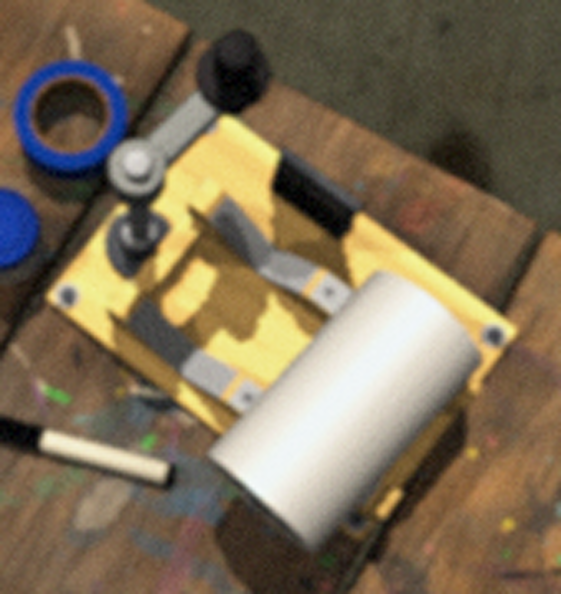

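View pics/c2.png

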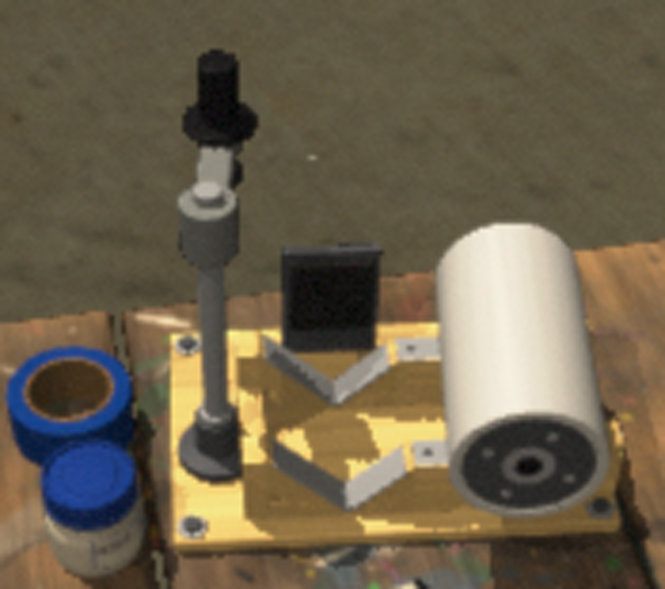

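The crops show the base corners, stop top edge, pillar top, grip post and roller corners clearly. I'll do a point-based pose fit.

```bash
cat > h.py <<'E'
import numpy as np,cv2
from scipy.optimize import least_squares
CAM={"scene":(52.13096750382389,313.458,201.469,np.array([[-0.6904,0.5261,-0.4966,0.0626],[-0.7234,-0.4931,0.4833,0.7543],[0.0095,0.6929,0.721,0.7476],[0,0,0,1]])),
"top":(50.8226898456964,325.061,197.5876,np.array([[-0.0246,0.9847,-0.1725,0.3618],[-0.9994,-0.0285,-0.0202,0.3279],[-0.0248,0.1719,0.9848,0.9741],[0,0,0,1]]))}
def proj(n,P):
    f,cx,cy,E=CAM[n];f=200/np.tan(np.radians(f/2));p=E[:3,:3].T@(np.asarray(P)-E[:3,3])
    return np.array([cx+f*p[0]/-p[2],cy-f*p[1]/-p[2]])
def cast(n,uv,z):
    f,cx,cy,E=CAM[n];f=200/np.tan(np.radians(f/2));d=E[:3,:3]@np.array([(uv[0]-cx)/f,-(uv[1]-cy)/f,-1]);o=E[:3,3]
    return o+d*(z-o[2])/d[2]
def tri(a,b):
    return least_squares(lambda P:np.r_[proj("top",P)-a,proj("scene",P)-b],[.5,0,.1]).x
T=lambda u,v:np.array([290+(u+.5)/3.3-.5,105+(v+.5)/3.3-.5])
S=lambda u,v:np.array([235+(u+.5)/3.8-.5,95+(v+.5)/3.8-.5])
E
python3 - <<'E'
from h import *
obs=[("top",T(48,297),(138,93,12)),("top",T(228,115),(138,-93,12)),("top",T(518,328),(-138,-93,12)),
("scene",S(175,541),(138,93,12)),("scene",S(169,335),(138,-93,12)),("scene",S(620,524),(-138,93,12)),
("top",T(135,160),(78,0,224)),("scene",S(208,190),(78,0,224))]
def W(p,q,base):
    c,s=np.cos(p[2]),np.sin(p[2]);x=q[0]/1000+(p[3] if base else 0);y=q[1]/1000
    return np.array([p[0]+c*x-s*y,p[1]+s*x+c*y,q[2]/1000])
fun=lambda p:np.concatenate([proj(n,W(p,q,q[2]==12))-uv for n,uv,q in obs])
r=least_squares(fun,[.5,.1,.8,-.03],loss="soft_l1");print(r.x,np.round(fun(r.x).reshape(-1,2),1))
p=r.x
print("stop", [proj("scene",W(p,(x,-80,96),0)) for x in(27,-27)],S(284,252),S(378,248))
a,b=tri(T(238,45),S(217,56)),tri(T(230,90),S(220,123));print("post top",a,"shoulder",b)
def C(P):
    c,s=np.cos(p[2]),np.sin(p[2]);d=P[:2]-p[:2];return np.r_[c*d[0]+s*d[1],-s*d[0]+c*d[1]]
print("post cradle",C(a),C(b))
ne=(T(212,457)+T(310,548))/2;fe=(T(385,272)+T(480,350))/2
n,f=cast("top",ne,.099),cast("top",fe,.099);print("roller",n,f,C(n),C(f),np.linalg.norm(n-f),C((n+f)/2))
print("end scene",C(cast("scene",S(529,463),.099)))
E
```

```text
[ 0.53820656  0.25602908  0.88455191 -0.02988393] [[-1.1  1.7]
 [-7.1 -4.1]
 [ 0.8  1.4]
 [-0.2  2. ]
 [-0.1  0.3]
 [ 1.3  0.1]
 [ 7.8 -6.3]
 [-0.3 -5.4]]
stop [array([310.56399886, 160.32268951]), array([332.50876832, 159.3951869 ])] [309.36842105 160.94736842] [334.10526316 159.89473684]
post top [0.62819902 0.27314925 0.25781174] shoulder [0.61798359 0.27725266 0.21900837]
post cradle [ 0.07026718 -0.05877301] [ 0.06696883 -0.04826996]
roller [0.3887523  0.25914384 0.099     ] [0.50649646 0.14529427 0.099     ] [-0.09228996  0.11759609] [-0.10576057 -0.04563366] 0.16378463898484558 [-0.09902526  0.03598121]
end scene [-0.0941103   0.11532597]
```

```bash
cat >> h.py <<'E'
def W(p,q,base):
    c,s=np.cos(p[2]),np.sin(p[2]);x=q[0]/1000+(p[3] if base else 0);y=q[1]/1000+(p[4] if base else 0)
    return np.array([p[0]+c*x-s*y,p[1]+s*x+c*y,q[2]/1000])
E
python3 - <<'E'
from h import *
print("pillar top",tri(T(135,160),S(208,190)))
obs=[("top",T(48,297),(138,93,12)),("top",T(518,328),(-138,-93,12)),
("scene",S(175,541),(138,93,12)),("scene",S(169,335),(138,-93,12)),("scene",S(620,524),(-138,93,12)),
("top",T(135,160),(78,0,224)),("scene",S(208,190),(78,0,224)),
("scene",S(284,252),(27,-80,96)),("scene",S(378,248),(-27,-80,96)),
("scene",S(345,508),(0,56,16)),("scene",S(335,402),(0,-34,16)),("scene",S(405,447),(-38,56,54)),("scene",S(387,349),(-38,-34,54))]
fun=lambda p:np.concatenate([proj(n,W(p,q,q[2]==12))-uv for n,uv,q in obs])
r=least_squares(fun,[.5,.1,.8,-.03,0],loss="soft_l1");p=r.x;print(p,np.round(fun(p).reshape(-1,2),1))
def C(P):
    c,s=np.cos(p[2]),np.sin(p[2]);d=P[:2]-p[:2];return np.r_[c*d[0]+s*d[1],-s*d[0]+c*d[1]]
a,b=tri(T(238,45),S(217,56)),tri(T(230,90),S(220,123));print("post cradle",C(a),C(b))
ne=(T(212,457)+T(310,548))/2;fe=(T(385,272)+T(480,350))/2
n,f=cast("top",ne,.099),cast("top",fe,.099);print("roller",C(n),C(f),C((n+f)/2))
print("end scene",C(cast("scene",S(529,463),.099)))
for u in [(68,295),(492,335),(355,520),(137,243)]:print(C(cast("top",T(*u),.012)))
for u in [(192,525),(188,344),(600,507),(211,462)]:print(C(cast("scene",S(*u),.012)))
E
```

```text
pillar top [0.57423642 0.33001361 0.2255016 ]
[ 0.52900271  0.26671794  0.88400769 -0.03130328 -0.0170857 ] [[-0.6  0.3]
 [ 1.2  0.1]
 [-0.7  0.9]
 [-0.5 -0.6]
 [ 0.5 -0.9]
 [ 2.2 -1.3]
 [-1.2 -1.2]
 [ 0.6  3.1]
 [-2.   3.3]
 [-0.  -0.6]
 [-0.8 -0.3]
 [ 1.3  3.8]
 [ 1.5  2. ]]
post cradle [ 0.06786937 -0.07262932] [ 0.06456531 -0.06212807]
roller [-0.09478372  0.10365128] [-0.10816549 -0.05958577] [-0.10147461  0.02203276]
end scene [-0.09660283  0.10138018]
[0.0958089  0.06474846]
[-0.15557439 -0.09363933]
[-0.15595311  0.06741268]
[0.08027583 0.00541963]
[0.09443365 0.06162883]
[ 0.0927866 -0.0981235]
[-0.15796065  0.06423969]
[0.081007   0.01080455]
```

Cradle found: origin (0.529, 0.267), yaw 0.884. The roller is at (-101, +22) mm and about -0.08 rad askew. I'll align the tool with the cradle (tool x = cradle x, tool y = cradle -y), then travel behind the roller.

Emit:
{"method": "send_rows", "body": {
  "motion": [
    {"rz": -0.099},
    {"rz": -0.099},
    {"rz": -0.099},
    {"rz": -0.099},
    {"rz": -0.099}
  ]
}}

```text
schema error: expected keys x, y, z, rx, ry, rz, jaw
```

Emit:
{"method": "send_rows", "body": {
  "motion": [
    {"x": 4},
    {"x": 4},
    {"x": 4},
    {"x": 4},
    {"x": 4}
  ]
}}

```text
schema error: expected keys x, y, z, rx, ry, rz, jaw
```

Emit:
{"method": "send_rows", "body": {
  "motion": [
    {"x": 4},
    {"x": 4},
    {"x": 4},
    {"x": 4},
    {"x": 4}
  ]
}}

```text
schema error: expected keys x, y, z, rx, ry, rz, jaw
```

```bash
cat > st.py <<'E'
from plant import *
from h import *
from scipy.spatial.transform import Rotation as R
s=get_state();p=[.529,.2667,.884]
c,n=np.cos(p[2]),np.sin(p[2]);M=np.array([[c,n,0],[-n,c,0],[0,0,1]])
P=M@(s["tool_pos"]-[*p[:2],0]);ax=R.from_quat(s["eef_rot"]).as_matrix()
if __name__=="__main__":
    print("t",s["clock"],"cradle mm",np.round(P*1000,1),"F cradle",np.round(M@s["contact_force"],1),"toolx yaw err",round(np.arctan2(*(M@ax[:,0])[[1,0]]),3),"tz",np.round(ax[:,2],3),"op",round(s["opening"],3))
E
python3 st.py
```

```text
t 0.1 cradle mm [-838.4 -309.4  219. ] F cradle [ 0.   0.5 -0. ] toolx yaw err -0.495 tz [-0.001  0.001 -1.   ] op 1.0
```

Emit:
{"method": "send_rows", "body": {
  "motion": [
    {"x": 0, "y": 0, "z": 0, "rx": 0, "ry": 0, "rz": -0.099, "jaw": 8.8},
    {"x": 0, "y": 0, "z": 0, "rx": 0, "ry": 0, "rz": -0.099, "jaw": 8.8},
    {"x": 0, "y": 0, "z": 0, "rx": 0, "ry": 0, "rz": -0.099, "jaw": 8.8},
    {"x": 0, "y": 0, "z": 0, "rx": 0, "ry": 0, "rz": -0.099, "jaw": 8.8},
    {"x": 0, "y": 0, "z": 0, "rx": 0, "ry": 0, "rz": -0.099, "jaw": 8.8}
  ]
}}

```text
clock: 0.6
tool_pos: [0.2367, -0.578, 0.2192]
eef_rot: [0.903, 0.43, -0.0, -0.001]
contact_force: [-0.3, -0.5, -0.7]
opening: 0.997
finger_force: 0.0
```

Emit:
{"method": "send_rows", "body": {
  "motion": [
    {"x": 4, "y": 0, "z": 0, "rx": 0, "ry": 0, "rz": 0, "jaw": 8.8},
    {"x": 4, "y": 0, "z": 0, "rx": 0, "ry": 0, "rz": 0, "jaw": 8.8},
    {"x": 4, "y": 0, "z": 0, "rx": 0, "ry": 0, "rz": 0, "jaw": 8.8},
    {"x": 4, "y": 0, "z": 0, "rx": 0, "ry": 0, "rz": 0, "jaw": 8.8},
    {"x": 4, "y": 0, "z": 0, "rx": 0, "ry": 0, "rz": 0, "jaw": 8.8}
  ]
}}

```text
clock: 1.1
tool_pos: [0.3643, -0.4223, 0.2195]
eef_rot: [0.904, 0.428, -0.0, -0.0]
contact_force: [0.6, 0.2, -0.5]
opening: 1.0
finger_force: 0.0
```

Emit:
{"method": "send_rows", "body": {
  "motion": [
    {"x": 4, "y": 0, "z": 0, "rx": 0, "ry": 0, "rz": 0, "jaw": 8.8},
    {"x": 4, "y": 0, "z": 0, "rx": 0, "ry": 0, "rz": 0, "jaw": 8.8},
    {"x": 4, "y": 0, "z": 0, "rx": 0, "ry": 0, "rz": 0, "jaw": 8.8},
    {"x": 4, "y": 0, "z": 0, "rx": 0, "ry": 0, "rz": 0, "jaw": 8.8},
    {"x": 4, "y": 0, "z": 0, "rx": 0, "ry": 0, "rz": 0, "jaw": 8.8}
  ]
}}

```text
clock: 1.6
tool_pos: [0.4912, -0.2677, 0.2194]
eef_rot: [0.904, 0.428, -0.0, -0.0]
contact_force: [1.0, -0.1, -0.5]
opening: 0.998
finger_force: 0.0
```

```bash
python3 st.py
```

```text
t 1.6 cradle mm [-437.2 -309.6  219.4] F cradle [ 0.6 -0.8 -0.5] toolx yaw err -0.0 tz [-0.001  0.    -1.   ] op 0.998
```

Emit:
{"method": "send_rows", "body": {
  "motion": [
    {"x": 2.5, "y": -3.3, "z": 0, "rx": 0, "ry": 0, "rz": 0, "jaw": 8.8},
    {"x": 2.5, "y": -3.3, "z": 0, "rx": 0, "ry": 0, "rz": 0, "jaw": 8.8},
    {"x": 2.5, "y": -3.3, "z": 0, "rx": 0, "ry": 0, "rz": 0, "jaw": 8.8},
    {"x": 2.5, "y": -3.3, "z": 0, "rx": 0, "ry": 0, "rz": 0, "jaw": 8.8},
    {"x": 2.5, "y": -3.3, "z": 0, "rx": 0, "ry": 0, "rz": 0, "jaw": 8.8}
  ]
}}

```text
clock: 2.1
tool_pos: [0.4416, -0.0663, 0.2196]
eef_rot: [0.904, 0.428, -0.0, -0.0]
contact_force: [1.1, 1.6, -0.0]
opening: 0.997
finger_force: 0.0
```

Emit:
{"method": "send_rows", "body": {
  "motion": [
    {"x": 2.5, "y": -3.3, "z": 0, "rx": 0, "ry": 0, "rz": 0, "jaw": 8.8},
    {"x": 2.5, "y": -3.3, "z": 0, "rx": 0, "ry": 0, "rz": 0, "jaw": 8.8},
    {"x": 2.5, "y": -3.3, "z": 0, "rx": 0, "ry": 0, "rz": 0, "jaw": 8.8},
    {"x": 2.5, "y": -3.3, "z": 0, "rx": 0, "ry": 0, "rz": 0, "jaw": 8.8},
    {"x": 2.5, "y": -3.3, "z": 0, "rx": 0, "ry": 0, "rz": 0, "jaw": 8.8}
  ]
}}

```text
clock: 2.6
tool_pos: [0.3933, 0.1349, 0.2196]
eef_rot: [0.904, 0.428, -0.0, 0.0]
contact_force: [1.0, 0.2, 0.2]
opening: 0.998
finger_force: 0.0
```

Emit:
{"method": "send_rows", "body": {
  "motion": [
    {"x": 0, "y": 0, "z": 3, "rx": 0, "ry": 0, "rz": 0, "jaw": 8.8},
    {"x": 0, "y": 0, "z": 3, "rx": 0, "ry": 0, "rz": 0, "jaw": 8.8},
    {"x": 0, "y": 0, "z": 3, "rx": 0, "ry": 0, "rz": 0, "jaw": 8.8},
    {"x": 0, "y": 0, "z": 1.5, "rx": 0, "ry": 0, "rz": 0, "jaw": 8.8},
    {"x": 0, "y": 0, "z": 1.2, "rx": 0, "ry": 0, "rz": 0, "jaw": 8.8}
  ]
}}

```text
clock: 3.1
tool_pos: [0.3935, 0.1334, 0.1014]
eef_rot: [0.904, 0.428, -0.001, 0.0]
contact_force: [0.2, -0.0, 0.8]
opening: 0.999
finger_force: 0.0
```

```bash
python3 st.py;  python3 - <<'E'
from plant import *
import cv2
d=snapshot("scene")["img"][90:250,230:510,::-1];e=snapshot("top")["img"][105:345,290:550,::-1]
cv2.imwrite("pics/v1.png",cv2.hconcat([cv2.resize(d,(420,240)),e.copy()]))
E
```

```text
t 3.1 cradle mm [-189.1   20.3  101.4] F cradle [ 0.1 -0.2  0.8] toolx yaw err 0.0 tz [-0.002 -0.001 -1.   ] op 0.999
```

View pics/v1.png

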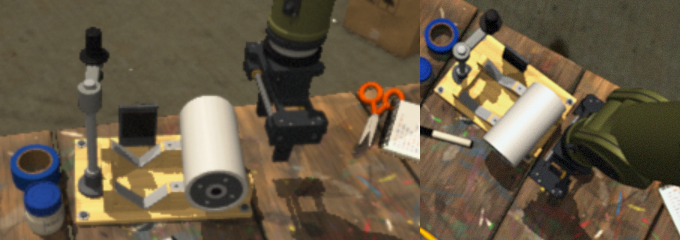

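The fingers are behind the roller and clear of it. I'll push slowly.

Emit:
{"method": "send_rows", "body": {
  "motion": [
    {"x": 0.6, "y": 0, "z": 0, "rx": 0, "ry": 0, "rz": 0, "jaw": 8.8},
    {"x": 0.6, "y": 0, "z": 0, "rx": 0, "ry": 0, "rz": 0, "jaw": 8.8},
    {"x": 0.5, "y": 0, "z": 0, "rx": 0, "ry": 0, "rz": 0, "jaw": 8.8},
    {"x": 0.4, "y": 0, "z": 0, "rx": 0, "ry": 0, "rz": 0, "jaw": 8.8},
    {"x": 0.3, "y": 0, "z": 0, "rx": 0, "ry": 0, "rz": 0, "jaw": 8.8}
  ]
}}

```text
clock: 3.7
tool_pos: [0.4099, 0.1526, 0.1031]
eef_rot: [0.904, 0.428, 0.001, -0.0]
contact_force: [0.6, 0.9, -0.4]
opening: 0.999
finger_force: 0.0
```

Emit:
{"method": "send_rows", "body": {
  "motion": [
    {"x": 0.3, "y": 0, "z": 0, "rx": 0, "ry": 0, "rz": 0, "jaw": 8.8},
    {"x": 0.3, "y": 0, "z": 0, "rx": 0, "ry": 0, "rz": 0, "jaw": 8.8},
    {"x": 0.3, "y": 0, "z": 0, "rx": 0, "ry": 0, "rz": 0, "jaw": 8.8},
    {"x": 0.3, "y": 0, "z": 0, "rx": 0, "ry": 0, "rz": 0, "jaw": 8.8},
    {"x": 0.3, "y": 0, "z": 0, "rx": 0, "ry": 0, "rz": 0, "jaw": 8.8}
  ]
}}

```text
clock: 4.2
tool_pos: [0.4178, 0.1619, 0.1029]
eef_rot: [0.904, 0.427, -0.002, 0.001]
contact_force: [-3.6, -4.3, 10.8]
opening: 1.002
finger_force: 5.5
```

Emit:
{"method": "send_rows", "body": {
  "motion": [
    {"x": 0.3, "y": 0, "z": 0, "rx": 0, "ry": 0, "rz": 0, "jaw": 8.8},
    {"x": 0.3, "y": 0, "z": 0, "rx": 0, "ry": 0, "rz": 0, "jaw": 8.8},
    {"x": 0.3, "y": 0, "z": 0, "rx": 0, "ry": 0, "rz": 0, "jaw": 8.8},
    {"x": 0.3, "y": 0, "z": 0, "rx": 0, "ry": 0, "rz": 0, "jaw": 8.8},
    {"x": 0.3, "y": 0, "z": 0, "rx": 0, "ry": 0, "rz": 0, "jaw": 8.8}
  ]
}}

```text
clock: 4.7
tool_pos: [0.4217, 0.1657, 0.1042]
eef_rot: [0.906, 0.424, -0.009, 0.005]
contact_force: [-17.4, -16.1, 45.8]
opening: 0.999
finger_force: 22.2
```

```bash
python3 st.py;  python3 - <<'E'
from plant import *
import cv2
d=snapshot("scene")["img"][90:250,230:510,::-1];e=snapshot("top")["img"][105:345,290:550,::-1]
cv2.imwrite("pics/v2.png",cv2.hconcat([cv2.resize(d,(420,240)),e.copy()]))
E
```

```text
t 4.7 cradle mm [-146.1   19.   104.2] F cradle [-23.5   3.2  45.8] toolx yaw err -0.009 tz [-0.012 -0.016 -1.   ] op 0.999
```

View pics/v2.png

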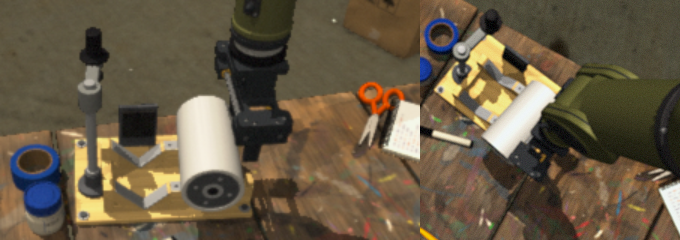

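Pushing straight jams: the pads' friction holds the roller's rising back surface. I'll back off, then push diagonally (forward and up at the same rate) so the finger moves with the surface.

Emit:
{"method": "send_rows", "body": {
  "motion": [
    {"x": -0.5, "y": 0, "z": 0, "rx": 0, "ry": 0, "rz": 0, "jaw": 8.8},
    {"x": -0.5, "y": 0, "z": 0, "rx": 0, "ry": 0, "rz": 0, "jaw": 8.8},
    {"x": -0.5, "y": 0, "z": 0, "rx": 0, "ry": 0, "rz": 0, "jaw": 8.8},
    {"x": -0.5, "y": 0, "z": 0, "rx": 0, "ry": 0, "rz": 0, "jaw": 8.8},
    {"x": -0.5, "y": 0, "z": 0, "rx": 0, "ry": 0, "rz": 0, "jaw": 8.8}
  ]
}}

```text
clock: 5.3
tool_pos: [0.4126, 0.1561, 0.1027]
eef_rot: [0.904, 0.428, 0.0, -0.0]
contact_force: [0.4, -0.2, -0.2]
opening: 0.998
finger_force: 0.0
```

```bash
python3 st.py;  python3 - <<'E'
from plant import *
import cv2
d=snapshot("scene")["img"][100:245,270:440,::-1]
cv2.imwrite("pics/v3.png",cv2.resize(d,None,fx=4,fy=4,interpolation=2))
E
```

```text
t 5.3 cradle mm [-159.3   19.9  102.7] F cradle [ 0.2 -0.4 -0.2] toolx yaw err 0.0 tz [ 0.001  0.001 -1.   ] op 0.998
```

View pics/v3.png

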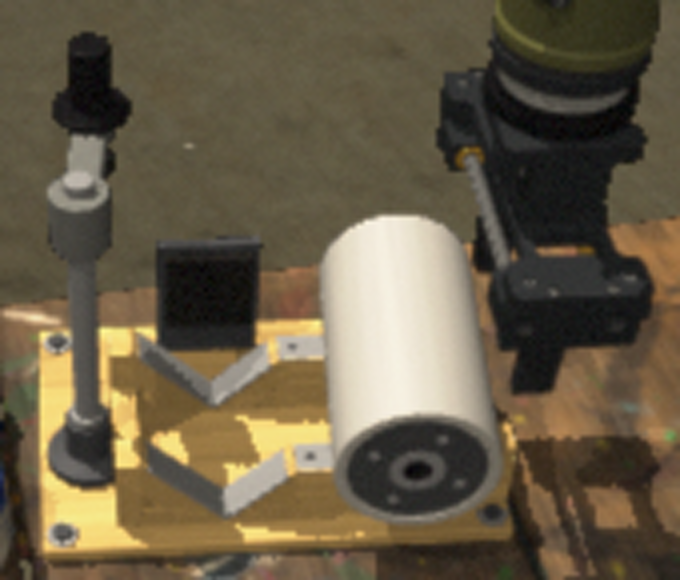

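The finger carriage, not the fingers, seems to have met the roller's upper flank: the force direction points to z≈0.139. I'll raise the tool so the carriage clears the roller top and the tips push at axis height.

Emit:
{"method": "send_rows", "body": {
  "motion": [
    {"x": 0, "y": 0, "z": -1.2, "rx": 0, "ry": 0, "rz": 0, "jaw": 8.8},
    {"x": 0.2, "y": 0, "z": 0, "rx": 0, "ry": 0, "rz": 0, "jaw": 8.8},
    {"x": 0.2, "y": 0, "z": 0, "rx": 0, "ry": 0, "rz": 0, "jaw": 8.8},
    {"x": 0.2, "y": 0, "z": 0, "rx": 0, "ry": 0, "rz": 0, "jaw": 8.8},
    {"x": 0.2, "y": 0, "z": 0, "rx": 0, "ry": 0, "rz": 0, "jaw": 8.8}
  ]
}}

```text
clock: 5.85
tool_pos: [0.4176, 0.1624, 0.1143]
eef_rot: [0.904, 0.428, -0.0, -0.0]
contact_force: [-0.6, -0.1, -0.5]
opening: 1.0
finger_force: 0.0
```

Emit:
{"method": "send_rows", "body": {
  "motion": [
    {"x": 0.2, "y": 0, "z": 0, "rx": 0, "ry": 0, "rz": 0, "jaw": 8.8},
    {"x": 0.2, "y": 0, "z": 0, "rx": 0, "ry": 0, "rz": 0, "jaw": 8.8},
    {"x": 0.2, "y": 0, "z": 0, "rx": 0, "ry": 0, "rz": 0, "jaw": 8.8},
    {"x": 0.2, "y": 0, "z": 0, "rx": 0, "ry": 0, "rz": 0, "jaw": 8.8},
    {"x": 0.2, "y": 0, "z": 0, "rx": 0, "ry": 0, "rz": 0, "jaw": 8.8}
  ]
}}

```text
clock: 6.35
tool_pos: [0.4239, 0.1695, 0.1148]
eef_rot: [0.904, 0.427, -0.0, 0.0]
contact_force: [-0.6, -2.1, 3.7]
opening: 0.997
finger_force: 2.1
```

```bash
python3 st.py
```

```text
t 6.35 cradle mm [-141.8   19.6  114.8] F cradle [-2.  -0.9  3.7] toolx yaw err -0.001 tz [-0.    -0.001 -1.   ] op 0.997
```

Emit:
{"method": "send_rows", "body": {
  "motion": [
    {"x": 0.2, "y": 0, "z": -0.2, "rx": 0, "ry": 0, "rz": 0, "jaw": 8.8},
    {"x": 0.2, "y": 0, "z": -0.2, "rx": 0, "ry": 0, "rz": 0, "jaw": 8.8},
    {"x": 0.2, "y": 0, "z": -0.2, "rx": 0, "ry": 0, "rz": 0, "jaw": 8.8},
    {"x": 0.2, "y": 0, "z": -0.2, "rx": 0, "ry": 0, "rz": 0, "jaw": 8.8},
    {"x": 0.2, "y": 0, "z": -0.2, "rx": 0, "ry": 0, "rz": 0, "jaw": 8.8}
  ]
}}

```text
clock: 6.85
tool_pos: [0.4303, 0.1778, 0.1249]
eef_rot: [0.904, 0.428, 0.0, -0.0]
contact_force: [0.1, -0.4, 0.1]
opening: 0.995
finger_force: 0.0
```

```bash
python3 st.py;  python3 - <<'E'
from plant import *
import cv2
d=snapshot("scene")["img"][100:245,270:440,::-1]
cv2.imwrite("pics/v4.png",cv2.resize(d,None,fx=4,fy=4,interpolation=2))
E
```

```text
t 6.85 cradle mm [-131.3   20.   124.9] F cradle [-0.2 -0.3  0.1] toolx yaw err -0.0 tz [ 0.  0. -1.] op 0.995
```

View pics/v4.png

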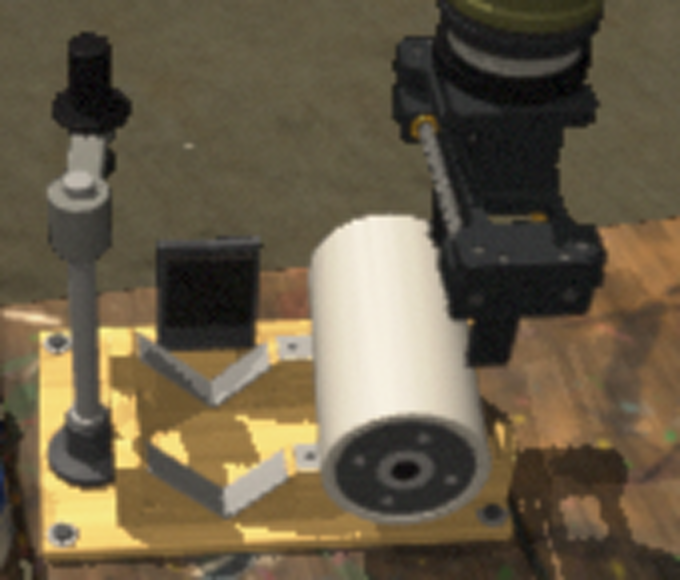

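The roller has rolled forward about 7 mm with no force left on the tool, so diagonal pushing works. I'll make another stroke following the surface's path.

Emit:
{"method": "send_rows", "body": {
  "motion": [
    {"x": -1.2, "y": 0, "z": 0, "rx": 0, "ry": 0, "rz": 0, "jaw": 8.8},
    {"x": 0, "y": 0, "z": 1.1, "rx": 0, "ry": 0, "rz": 0, "jaw": 8.8},
    {"x": 0.3, "y": 0, "z": 0, "rx": 0, "ry": 0, "rz": 0, "jaw": 8.8},
    {"x": 0.3, "y": 0, "z": -0.1, "rx": 0, "ry": 0, "rz": 0, "jaw": 8.8},
    {"x": 0.3, "y": 0, "z": -0.2, "rx": 0, "ry": 0, "rz": 0, "jaw": 8.8}
  ]
}}

```text
clock: 7.4
tool_pos: [0.4285, 0.1755, 0.117]
eef_rot: [0.904, 0.428, 0.0, -0.0]
contact_force: [0.2, 0.4, -0.0]
opening: 0.995
finger_force: 0.0
```

Emit:
{"method": "send_rows", "body": {
  "motion": [
    {"x": 0.4, "y": 0, "z": -0.3, "rx": 0, "ry": 0, "rz": 0, "jaw": 8.8},
    {"x": 0.4, "y": 0, "z": -0.3, "rx": 0, "ry": 0, "rz": 0, "jaw": 8.8},
    {"x": 0.45, "y": 0, "z": -0.3, "rx": 0, "ry": 0, "rz": 0, "jaw": 8.8},
    {"x": 0.45, "y": 0, "z": -0.25, "rx": 0, "ry": 0, "rz": 0, "jaw": 8.8},
    {"x": 0.5, "y": 0, "z": -0.25, "rx": 0, "ry": 0, "rz": 0, "jaw": 8.8}
  ]
}}

```text
clock: 7.9
tool_pos: [0.4426, 0.1926, 0.131]
eef_rot: [0.904, 0.428, 0.0, 0.0]
contact_force: [-0.5, -0.4, 0.1]
opening: 0.997
finger_force: 0.0
```

```bash
cat > look.py <<'E'
import sys
from st import *
def roller(save=None):
    d=snapshot("top")["img"]; hsv=cv2.cvtColor(d,cv2.COLOR_RGB2HSV)
    m=((hsv[...,1]<45)&(hsv[...,2]>105)).astype(np.uint8);m[:, :330]=0;m[:110]=0;m[290:]=0;m[:,460:]=0
    m=cv2.morphologyEx(m,cv2.MORPH_OPEN,np.ones((5,5)))
    k,l,stt,ce=cv2.connectedComponentsWithStats(m);i=1+np.argmax(stt[1:,4]);
    pts=np.argwhere(l==i)[:,::-1].astype(float);q=np.array([(M@(cast("top",u,.12)-[*p[:2],0]))[:2] for u in pts])*1000
    print("white blob n",len(q),"mean",q.mean(0).round(1),"x rng",np.percentile(q[:,0],[2,98]).round(),"y rng",np.percentile(q[:,1],[2,98]).round(), cv2.minAreaRect(pts.astype(np.float32)))
    if save: cv2.imwrite(save,cv2.resize(cv2.hconcat([snapshot("scene")["img"][100:245,270:440,::-1].copy(),d[105:250,290:460,::-1].copy()]),None,fx=2.3,fy=2.3,interpolation=2))
if __name__=="__main__": roller(*sys.argv[1:])
E
python3 st.py; python3 look.py pics/v5.png
```

```text
t 7.9 cradle mm [-112.1   19.8  131. ] F cradle [-0.6  0.1  0.1] toolx yaw err -0.0 tz [ 0.  0. -1.] op 0.997
white blob n 1482 mean [-63.3  32.2] x rng [-89. -42.] y rng [-53.  99.] ((383.100830078125, 216.50936889648438), (28.105934143066406, 78.97850799560547), 40.29214859008789)
```

View pics/v5.png

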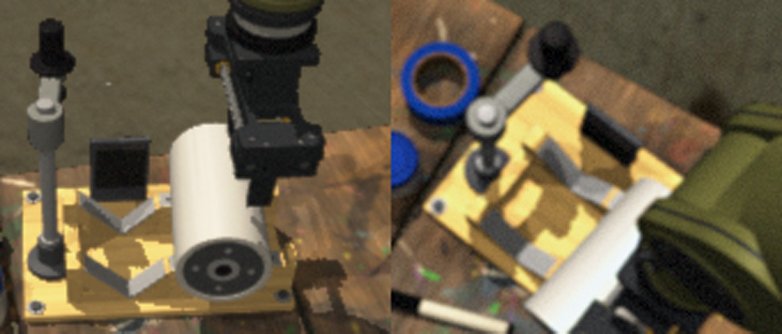

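Emit:
{"method": "send_rows", "body": {
  "motion": [
    {"x": -2.4, "y": 0, "z": 0, "rx": 0, "ry": 0, "rz": 0, "jaw": 8.8},
    {"x": 0, "y": 0, "z": 1.8, "rx": 0, "ry": 0, "rz": 0, "jaw": 8.8},
    {"x": 0.3, "y": 0, "z": 0, "rx": 0, "ry": 0, "rz": 0, "jaw": 8.8},
    {"x": 0.3, "y": 0, "z": -0.2, "rx": 0, "ry": 0, "rz": 0, "jaw": 8.8},
    {"x": 0.4, "y": 0, "z": -0.35, "rx": 0, "ry": 0, "rz": 0, "jaw": 8.8}
  ]
}}

```text
clock: 8.5
tool_pos: [0.4339, 0.1821, 0.1187]
eef_rot: [0.904, 0.428, 0.0, -0.0]
contact_force: [0.6, -0.4, 0.3]
opening: 0.996
finger_force: 0.0
```

Emit:
{"method": "send_rows", "body": {
  "motion": [
    {"x": 0.5, "y": 0, "z": -0.4, "rx": 0, "ry": 0, "rz": 0, "jaw": 8.8},
    {"x": 0.55, "y": 0, "z": -0.4, "rx": 0, "ry": 0, "rz": 0, "jaw": 8.8},
    {"x": 0.6, "y": 0, "z": -0.35, "rx": 0, "ry": 0, "rz": 0, "jaw": 8.8},
    {"x": 0.65, "y": 0, "z": -0.35, "rx": 0, "ry": 0, "rz": 0, "jaw": 8.8},
    {"x": 0.7, "y": 0, "z": -0.3, "rx": 0, "ry": 0, "rz": 0, "jaw": 8.8}
  ]
}}

```text
clock: 9.0
tool_pos: [0.4528, 0.2051, 0.1366]
eef_rot: [0.904, 0.428, 0.0, 0.0]
contact_force: [0.5, 0.2, 0.2]
opening: 0.997
finger_force: 0.0
```

```bash
python3 st.py; python3 look.py
python3 - <<'E'
import look,cv2
d=cv2.imread("pics/top0.png")[:,:,::-1].copy()
look.snapshot=lambda n:{"img":d}
look.roller()
E
```

```text
t 9.0 cradle mm [-95.9  19.8 136.6] F cradle [ 0.5 -0.2  0.2] toolx yaw err -0.0 tz [ 0.  0. -1.] op 0.997
white blob n 927 mean [-48.1  49.8] x rng [-72. -11.] y rng [-10.  99.] ((369.3419494628906, 220.7830047607422), (33.155784606933594, 53.300437927246094), 64.72228240966797)
white blob n 3359 mean [-97.2  24.1] x rng [-140.  -51.] y rng [-54. 101.] ((391.81719970703125, 223.39312744140625), (50.40861129760742, 81.2184829711914), 41.633541107177734)
```

```bash
cat > cap.py <<'E'
from st import *
def cap(d,z=.099):
    h=cv2.cvtColor(d,cv2.COLOR_RGB2HSV);m=((h[...,1]<60)&(h[...,2]<110)).astype(np.uint8)
    m[:170]=0;m[245:]=0;m[:,:315]=0;m[:,405:]=0
    m=cv2.morphologyEx(m,cv2.MORPH_CLOSE,np.ones((5,5)))
    for c in cv2.findContours(m,0,2)[0]:
        if cv2.contourArea(c)>200:
            e=cv2.minEnclosingCircle(c);b=cv2.boundingRect(c);u=(b[0]+b[2]/2-.5,b[1]+b[3]/2-.5)
            print("cap",cv2.contourArea(c),b,[np.round((M@(cast("scene",u,zz)-[*p[:2],0]))*1000,1)[:2] for zz in(.099,.0796)])
if __name__=="__main__":
    cap(cv2.imread("pics/scene0.png")[:,:,::-1].copy());cap(snapshot("scene")["img"]);print(get_state()["clock"]);cap(snapshot("scene")["img"])
E
python3 cap.py; python3 look.py
```

```text
cap 769.0 (354, 198, 51, 45) [array([-105.7,  112. ]), array([-111.3,   95.3])]
cap 276.5 (315, 170, 19, 17) [array([ -1.8, -25.3]), array([ -4.3, -46.1])]
cap 1145.5 (345, 170, 54, 59) [array([-100.6,   49.6]), array([-106.1,   31.1])]
cap 281.5 (315, 170, 19, 17) [array([ -1.8, -25.3]), array([ -4.3, -46.1])]
9.1
cap 1141.0 (345, 170, 54, 59) [array([-100.6,   49.6]), array([-106.1,   31.1])]
cap 280.0 (315, 170, 19, 17) [array([ -1.8, -25.3]), array([ -4.3, -46.1])]
white blob n 897 mean [-47.7  50.7] x rng [-71. -11.] y rng [-9. 99.] ((369.23712158203125, 221.2834930419922), (33.201820373535156, 52.391868591308594), 66.03751373291016)
```

```bash
cat > cap.py <<'E'
from st import *
t0=cv2.imread("pics/scene0.png",0);u0=S(529,463).round().astype(int);tp=t0[u0[1]-5:u0[1]+6,u0[0]-5:u0[0]+6]
def cap(g):
    r=cv2.matchTemplate(g[170:260,290:420],tp,cv2.TM_CCOEFF_NORMED);_,v,_,l=cv2.minMaxLoc(r);u=(l[0]+295,l[1]+175)
    print("hub",round(v,2),u,[np.round((M@(cast("scene",u,z)-[*p[:2],0]))*1000,1)[:2] for z in(.099,.0796)])
if __name__=="__main__":
    for f in ["pics/v3.png","pics/v4.png"]:
        g=np.zeros((400,640),np.uint8);g[100:245,270:440]=cv2.resize(cv2.imread(f,0),(170,145),interpolation=cv2.INTER_AREA);cap(g)
    cap(cv2.cvtColor(snapshot("scene")["img"],cv2.COLOR_RGB2GRAY))
E
python3 cap.py
```

```text
hub 0.98 (374, 216) [array([-97.2, 100.1]), array([-102.5,   83. ])]
hub 0.98 (371, 216) [array([-90.8,  99.6]), array([-95.9,  82.6])]
hub 0.96 (365, 216) [array([-78. ,  98.8]), array([-82.8,  81.7])]
```

Run:
```python
from st import *
W0=np.array([.4303,.1778,.1249]);
for y in (44,53,62):
  for x in(-9,9): print(y,x,(proj("scene",W0+M.T@np.array([x,y,-11])/1000)-[270,100])*4, "v4 px of tip (z-11)")
print((proj("scene",W0+M.T@np.array([0,53,53])/1000)-[270,100])*4,"body bottom")
```

```text
44 -9 [485.81254496 392.24953232] v4 px of tip (z-11)
44 9 [453.0981925  393.81682826] v4 px of tip (z-11)
53 -9 [489.2652335  404.15998719] v4 px of tip (z-11)
53 9 [456.32428263 405.75265929] v4 px of tip (z-11)
62 -9 [492.76691564 416.23945121] v4 px of tip (z-11)
62 9 [459.59620636 417.85806465] v4 px of tip (z-11)
[490.5093423  318.08596704] body bottom
```

Run:
```python
from st import *
for n in("scene","top"):
    d=snapshot(n);print(n,np.abs(d["extrinsics"]-CAM[n][3]).max(),d["cx"],d["cy"],d["vertical_fov"],[proj(n,x).round() for x in([0,0,0],[.1,.1,0],[.1,-.1,0],s["tool_pos"])],s["tool_pos"])
```

```text
scene 4.6821259045704e-05 313.45808297726927 201.46891989947125 52.13096750382389 [array([586., 285.]), array([520., 284.]), array([560., 234.]), array([369., 178.])] [0.45206191 0.20428786 0.13601659]
top 4.697989947990977e-05 325.06103641058155 197.58711460265968 50.8226898456964 [array([496., 441.]), array([445., 391.]), array([538., 390.]), array([396., 224.])] [0.45206191 0.20428786 0.13601659]
```

```bash
python3 cap.py|tail -1
python3 - <<'E'
from st import *
o=[]
for n,(x0,y0) in {"scene":(310,110),"top":(330,130)}.items():
    d=cv2.resize(snapshot(n)["img"][y0:y0+135,x0:x0+115,::-1],None,fx=3.45,fy=3.45,interpolation=2)
    for y in(-62,-44,44,62):
        for x,z in((9,-11),(-9,-11)):
            q=(proj(n,s["tool_pos"]+M.T@np.array([x,y,z])/1000)-[x0-.5,y0-.5])*3.45
            cv2.circle(d,tuple(int(v) for v in q),3,(0,0,255) if y>0 else (0,255,0),-1)
    for y in (-93,93):
      for x in (-37,37):
        q=(proj(n,s["tool_pos"]+M.T@np.array([x,y,53])/1000)-[x0-.5,y0-.5])*3.45;cv2.circle(d,tuple(int(v) for v in q),3,(255,0,255),-1)
    o.append(d)
cv2.imwrite("pics/v6.png",cv2.hconcat(o))
E
```

```text
hub 0.96 (365, 216) [array([-78. ,  98.8]), array([-82.8,  81.7])]
```

View pics/v6.png

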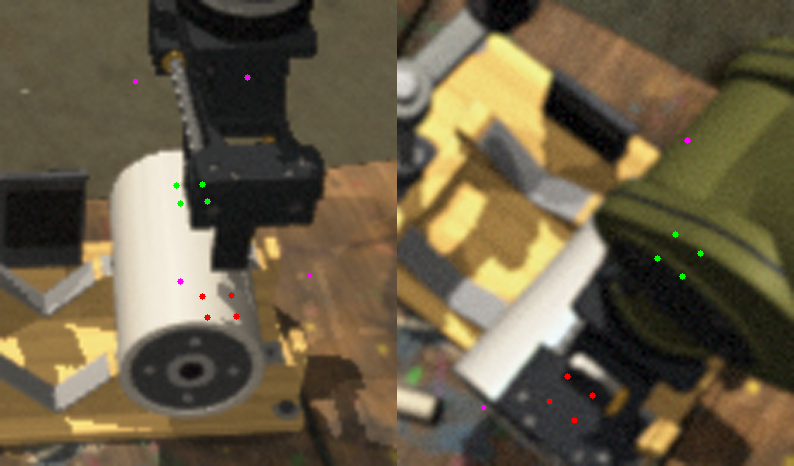

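Run:
```python
from st import *
for a,b in [((348.3,237.5),(365.1,175.2))]:
    q=tri(np.array(a),np.array(b));print(np.round(M@(q-[*p[:2],0])*1000),P*1000, proj("top",q)-a,proj("scene",q)-b)
```

```text
[-51. 111. 232.] [-96.93430589  19.88705497 136.06993643] [3.65387183 4.75092516] [-6.32807775 -1.02412633]
```

The overlay shows the real fingertips about 25 mm higher than the stated tool frame implies. In the left view the seen tip is at row 270 against row ~307 predicted. Both contact readings agree: the tip lies about TCP z + 14 mm. I'll go lower, then stroke.

Emit:
{"method": "send_rows", "body": {
  "motion": [
    {"x": -2.3, "y": 0, "z": 0, "rx": 0, "ry": 0, "rz": 0, "jaw": 8.8},
    {"x": -2.3, "y": 0, "z": 0, "rx": 0, "ry": 0, "rz": 0, "jaw": 8.8},
    {"x": 0, "y": 0, "z": 2.7, "rx": 0, "ry": 0, "rz": 0, "jaw": 8.8},
    {"x": 0, "y": 0, "z": 2.6, "rx": 0, "ry": 0, "rz": 0, "jaw": 8.8},
    {"x": 0, "y": 0, "z": 0, "rx": 0, "ry": 0, "rz": 0, "jaw": 8.8}
  ]
}}

```text
clock: 10.0
tool_pos: [0.4216, 0.1681, 0.0813]
eef_rot: [0.904, 0.428, -0.003, 0.0]
contact_force: [-0.5, -0.6, 0.1]
opening: 1.001
finger_force: 0.0
```

Emit:
{"method": "send_rows", "body": {
  "motion": [
    {"x": 0.2, "y": 0, "z": 0, "rx": 0, "ry": 0, "rz": 0, "jaw": 8.8},
    {"x": 0.2, "y": 0, "z": 0, "rx": 0, "ry": 0, "rz": 0, "jaw": 8.8},
    {"x": 0.2, "y": 0, "z": 0, "rx": 0, "ry": 0, "rz": 0, "jaw": 8.8},
    {"x": 0.2, "y": 0, "z": 0, "rx": 0, "ry": 0, "rz": 0, "jaw": 8.8},
    {"x": 0.2, "y": 0, "z": 0, "rx": 0, "ry": 0, "rz": 0, "jaw": 8.8}
  ]
}}

```text
clock: 10.5
tool_pos: [0.4301, 0.1772, 0.0837]
eef_rot: [0.904, 0.428, 0.001, -0.0]
contact_force: [-0.2, 0.6, 0.3]
opening: 0.998
finger_force: 0.0
```

```bash
python3 st.py; python3 cap.py|tail -1
```

```text
t 10.5 cradle mm [-131.9   19.7   83.7] F cradle [0.4 0.6 0.3] toolx yaw err -0.0 tz [ 0.001  0.001 -1.   ] op 0.998
hub 0.97 (360, 216) [array([-67.3,  98.1]), array([-71.8,  81. ])]
```

Emit:
{"method": "send_rows", "body": {
  "motion": [
    {"x": 0.3, "y": 0, "z": 0, "rx": 0, "ry": 0, "rz": 0, "jaw": 8.8},
    {"x": 0.3, "y": 0, "z": 0, "rx": 0, "ry": 0, "rz": 0, "jaw": 8.8},
    {"x": 0.3, "y": 0, "z": -0.1, "rx": 0, "ry": 0, "rz": 0, "jaw": 8.8},
    {"x": 0.3, "y": 0, "z": -0.2, "rx": 0, "ry": 0, "rz": 0, "jaw": 8.8},
    {"x": 0.3, "y": 0, "z": -0.2, "rx": 0, "ry": 0, "rz": 0, "jaw": 8.8}
  ]
}}

```text
clock: 11.05
tool_pos: [0.4397, 0.1892, 0.0884]
eef_rot: [0.904, 0.428, 0.001, -0.0]
contact_force: [0.4, 0.4, -0.3]
opening: 0.996
finger_force: 0.0
```

```bash
python3 st.py; python3 cap.py|tail -1
```

```text
t 11.05 cradle mm [-116.5   19.9   88.4] F cradle [ 0.5 -0.1 -0.3] toolx yaw err 0.0 tz [ 0.001  0.001 -1.   ] op 0.996
hub 0.95 (353, 216) [array([-52.4,  97.1]), array([-56.4,  80. ])]
```

Emit:
{"method": "send_rows", "body": {
  "motion": [
    {"x": 0.3, "y": 0, "z": 0.0, "rx": 0, "ry": 0, "rz": 0, "jaw": 8.8},
    {"x": 0.3, "y": 0, "z": -0.1, "rx": 0, "ry": 0, "rz": 0, "jaw": 8.8},
    {"x": 0.3, "y": 0, "z": -0.1, "rx": 0, "ry": 0, "rz": 0, "jaw": 8.8},
    {"x": 0.3, "y": 0, "z": -0.1, "rx": 0, "ry": 0, "rz": 0, "jaw": 8.8},
    {"x": 0.3, "y": 0, "z": -0.1, "rx": 0, "ry": 0, "rz": 0, "jaw": 8.8}
  ]
}}

```text
clock: 11.6
tool_pos: [0.4476, 0.1983, 0.0923]
eef_rot: [0.904, 0.427, -0.002, 0.001]
contact_force: [-3.4, -4.3, 7.6]
opening: 0.998
finger_force: 3.7
```

```bash
python3 st.py; python3 cap.py|tail -1
```

```text
t 11.6 cradle mm [-104.5   19.6   92.3] F cradle [-5.4 -0.1  7.6] toolx yaw err -0.002 tz [-0.002 -0.003 -1.   ] op 0.998
hub 0.9 (349, 216) [array([-43.9,  96.5]), array([-47.7,  79.4])]
```

Emit:
{"method": "send_rows", "body": {
  "motion": [
    {"x": 0.2, "y": 0, "z": -0.4, "rx": 0, "ry": 0, "rz": 0, "jaw": 8.8},
    {"x": 0.3, "y": 0, "z": -0.3, "rx": 0, "ry": 0, "rz": 0, "jaw": 8.8},
    {"x": 0.3, "y": 0, "z": -0.3, "rx": 0, "ry": 0, "rz": 0, "jaw": 8.8},
    {"x": 0.3, "y": 0, "z": -0.25, "rx": 0, "ry": 0, "rz": 0, "jaw": 8.8},
    {"x": 0.3, "y": 0, "z": -0.25, "rx": 0, "ry": 0, "rz": 0, "jaw": 8.8}
  ]
}}

```text
clock: 12.15
tool_pos: [0.4578, 0.2114, 0.1074]
eef_rot: [0.904, 0.428, 0.0, -0.0]
contact_force: [-1.4, -0.5, 0.4]
opening: 0.992
finger_force: 0.0
```

```bash
python3 st.py; python3 cap.py|tail -1;sleep 0; python3 cap.py|tail -1
```

```text
t 12.15 cradle mm [-87.9  20.  107.4] F cradle [-1.3  0.8  0.4] toolx yaw err 0.0 tz [ 0.  0. -1.] op 0.992
hub 0.87 (330, 222) [array([ -1.8, 110.6]), array([-4.3, 93.9])]
hub 0.89 (328, 219) [array([  1.6, 102. ]), array([-0.8, 85. ])]
```

The roller dropped into the vee. I'll raise the tool, let the roller settle, close the jaw and go round to the +y end.

Emit:
{"method": "send_rows", "body": {
  "motion": [
    {"x": 0, "y": 0, "z": -4, "rx": 0, "ry": 0, "rz": 0, "jaw": 0},
    {"x": 0, "y": 0, "z": -4, "rx": 0, "ry": 0, "rz": 0, "jaw": 0},
    {"x": 0, "y": -4, "z": 0, "rx": 0, "ry": 0, "rz": 0, "jaw": 0},
    {"x": 0, "y": -4, "z": 0, "rx": 0, "ry": 0, "rz": 0, "jaw": 0},
    {"x": 0, "y": -4.5, "z": 0, "rx": 0, "ry": 0, "rz": 0, "jaw": 0}
  ]
}}

```text
clock: 12.75
tool_pos: [0.3605, 0.2903, 0.1875]
eef_rot: [0.905, 0.426, 0.001, 0.0]
contact_force: [-0.0, 0.2, -0.8]
opening: 0.566
finger_force: 0.0
```

Emit:
{"method": "send_rows", "body": {
  "motion": [
    {"x": 4.4, "y": 0, "z": 0, "rx": 0, "ry": 0, "rz": 0, "jaw": 0},
    {"x": 4.4, "y": 0, "z": 0, "rx": 0, "ry": 0, "rz": 0, "jaw": 0},
    {"x": 0, "y": 0, "z": 0, "rx": 0, "ry": 0, "rz": 0, "jaw": 0},
    {"x": 0, "y": 0, "z": 0, "rx": 0, "ry": 0, "rz": 0, "jaw": 0},
    {"x": 0, "y": 0, "z": 0, "rx": 0, "ry": 0, "rz": 0, "jaw": 0}
  ]
}}

```text
clock: 13.25
tool_pos: [0.4158, 0.3566, 0.1868]
eef_rot: [0.904, 0.427, -0.001, 0.001]
contact_force: [-1.2, 0.6, 0.2]
opening: 0.12
finger_force: 0.0
```

```bash
python3 st.py; python3 cap.py|tail -1; cp look.py l2.py; python3 look.py
python3 - <<'E'
from st import *
d=snapshot("top")["img"];h=cv2.cvtColor(d,cv2.COLOR_RGB2HSV)
m=((h[...,0]>105)&(h[...,0]<130)&(h[...,1]>150)).astype(np.uint8)
k,l,t,ce=cv2.connectedComponentsWithStats(m)
for i in range(1,k):
    if t[i,4]>80: print("blue",t[i],(M@(cast("top",ce[i],.064)-[*p[:2],0])*1000).round())
E
```

```text
t 13.25 cradle mm [ -2.2 144.5 186.8] F cradle [-0.3  1.3  0.2] toolx yaw err -0.001 tz [-0.001 -0.002 -1.   ] op 0.12
hub 0.94 (329, 221) [array([  0. , 107.7]), array([-2.4, 90.9])]
white blob n 1173 mean [ -6.4 -24.4] x rng [-39.  30.] y rng [-64.  12.] ((371.5732116699219, 179.15855407714844), (37.325531005859375, 38.88726806640625), 38.65980911254883)
blue [295 124  34  35 400] [158. -23.  64.]
blue [278 163  15  21 166] [166.  67.  64.]
```

Emit:
{"method": "send_rows", "body": {
  "motion": [
    {"x": 0, "y": 0, "z": 4, "rx": 0, "ry": 0, "rz": 0, "jaw": 0},
    {"x": 0, "y": 0, "z": 3, "rx": 0, "ry": 0, "rz": 0, "jaw": 0},
    {"x": 0, "y": 0, "z": 2.3, "rx": 0, "ry": 0, "rz": 0, "jaw": 0},
    {"x": 0, "y": 0, "z": 1.5, "rx": 0, "ry": 0, "rz": 0, "jaw": 0},
    {"x": 0, "y": 0, "z": 1.2, "rx": 0, "ry": 0, "rz": 0, "jaw": 0}
  ]
}}

```text
clock: 13.9
tool_pos: [0.4162, 0.3572, 0.0663]
eef_rot: [0.904, 0.428, -0.001, 0.0]
contact_force: [-0.1, -1.1, 0.7]
opening: -0.001
finger_force: 0.0
```

Emit:
{"method": "send_rows", "body": {
  "motion": [
    {"x": 0, "y": 0.5, "z": 0, "rx": 0, "ry": 0, "rz": 0, "jaw": 0},
    {"x": 0, "y": 0.5, "z": 0, "rx": 0, "ry": 0, "rz": 0, "jaw": 0},
    {"x": 0, "y": 0.4, "z": 0, "rx": 0, "ry": 0, "rz": 0, "jaw": 0},
    {"x": 0, "y": 0.2, "z": 0, "rx": 0, "ry": 0, "rz": 0, "jaw": 0},
    {"x": 0, "y": 0.2, "z": 0, "rx": 0, "ry": 0, "rz": 0, "jaw": 0}
  ]
}}

```text
clock: 14.4
tool_pos: [0.4312, 0.3467, 0.0678]
eef_rot: [0.904, 0.427, 0.001, -0.0]
contact_force: [-0.1, -0.6, 0.2]
opening: 0.005
finger_force: 0.0
```

```bash
python3 st.py; python3 cap.py|tail -1
```

```text
t 14.4 cradle mm [ -0.2 126.4  67.8] F cradle [-0.5 -0.3  0.2] toolx yaw err -0.001 tz [ 0.001  0.001 -1.   ] op 0.005
hub 0.59 (398, 249) [array([-129.2,  190.2]), array([-135.5,  175.9])]
```

Emit:
{"method": "send_rows", "body": {
  "motion": [
    {"x": 0, "y": 0.2, "z": 0, "rx": 0, "ry": 0, "rz": 0, "jaw": 0},
    {"x": 0, "y": 0.2, "z": 0, "rx": 0, "ry": 0, "rz": 0, "jaw": 0},
    {"x": 0, "y": 0.2, "z": 0, "rx": 0, "ry": 0, "rz": 0, "jaw": 0},
    {"x": 0, "y": 0.2, "z": 0, "rx": 0, "ry": 0, "rz": 0, "jaw": 0},
    {"x": 0, "y": 0.2, "z": 0, "rx": 0, "ry": 0, "rz": 0, "jaw": 0}
  ]
}}

```text
clock: 14.95
tool_pos: [0.4384, 0.3402, 0.0672]
eef_rot: [0.904, 0.428, -0.0, 0.0]
contact_force: [-0.5, -0.8, -0.1]
opening: 0.007
finger_force: 0.0
```

Emit:
{"method": "send_rows", "body": {
  "motion": [
    {"x": 0, "y": 0.1, "z": 0, "rx": 0, "ry": 0, "rz": 0, "jaw": 0},
    {"x": 0, "y": 0.1, "z": 0, "rx": 0, "ry": 0, "rz": 0, "jaw": 0},
    {"x": 0, "y": 0.1, "z": 0, "rx": 0, "ry": 0, "rz": 0, "jaw": 0},
    {"x": 0, "y": 0.1, "z": 0, "rx": 0, "ry": 0, "rz": 0, "jaw": 0},
    {"x": 0, "y": 0.1, "z": 0, "rx": 0, "ry": 0, "rz": 0, "jaw": 0}
  ]
}}

```text
clock: 15.45
tool_pos: [0.4422, 0.3372, 0.0672]
eef_rot: [0.904, 0.428, -0.0, 0.0]
contact_force: [-0.5, -0.2, 0.1]
opening: 0.007
finger_force: 0.0
```

```bash
python3 st.py
```

```text
t 15.45 cradle mm [ -0.6 111.8  67.2] F cradle [-0.4  0.3  0.1] toolx yaw err -0.0 tz [-0. -0. -1.] op 0.007
```

Emit:
{"method": "send_rows", "body": {
  "motion": [
    {"x": 0, "y": 0.1, "z": 0, "rx": 0, "ry": 0, "rz": 0, "jaw": 0},
    {"x": 0, "y": 0.1, "z": 0, "rx": 0, "ry": 0, "rz": 0, "jaw": 0},
    {"x": 0, "y": 0.1, "z": 0, "rx": 0, "ry": 0, "rz": 0, "jaw": 0},
    {"x": 0, "y": 0.1, "z": 0, "rx": 0, "ry": 0, "rz": 0, "jaw": 0},
    {"x": 0, "y": 0.1, "z": 0, "rx": 0, "ry": 0, "rz": 0, "jaw": 0}
  ]
}}

```text
clock: 15.95
tool_pos: [0.4435, 0.3363, 0.0673]
eef_rot: [0.903, 0.429, -0.001, -0.002]
contact_force: [-6.7, 4.5, 2.2]
opening: 0.0
finger_force: 3.9
```

Emit:
{"method": "send_rows", "body": {
  "motion": [
    {"x": 0, "y": 0.1, "z": 0, "rx": 0, "ry": 0, "rz": 0, "jaw": 0},
    {"x": 0, "y": 0.1, "z": 0, "rx": 0, "ry": 0, "rz": 0, "jaw": 0},
    {"x": 0, "y": 0.1, "z": 0, "rx": 0, "ry": 0, "rz": 0, "jaw": 0},
    {"x": 0, "y": 0.1, "z": 0, "rx": 0, "ry": 0, "rz": 0, "jaw": 0},
    {"x": 0, "y": 0.1, "z": 0, "rx": 0, "ry": 0, "rz": 0, "jaw": 0}
  ]
}}

```text
clock: 16.45
tool_pos: [0.4473, 0.3334, 0.0674]
eef_rot: [0.903, 0.429, -0.001, -0.002]
contact_force: [-6.3, 4.9, 2.7]
opening: 0.003
finger_force: 4.1
```

```bash
python3 st.py
```

```text
t 16.45 cradle mm [ -0.2 105.5  67.4] F cradle [-0.2  7.9  2.7] toolx yaw err 0.003 tz [-0.003  0.003 -1.   ] op 0.003
```

It's sliding at a steady 8 N or so.

Emit:
{"method": "send_rows", "body": {
  "motion": [
    {"x": 0, "y": 0.08, "z": 0, "rx": 0, "ry": 0, "rz": 0, "jaw": 0},
    {"x": 0, "y": 0.08, "z": 0, "rx": 0, "ry": 0, "rz": 0, "jaw": 0},
    {"x": 0, "y": 0.08, "z": 0, "rx": 0, "ry": 0, "rz": 0, "jaw": 0},
    {"x": 0, "y": 0.08, "z": 0, "rx": 0, "ry": 0, "rz": 0, "jaw": 0},
    {"x": 0, "y": 0.08, "z": 0, "rx": 0, "ry": 0, "rz": 0, "jaw": 0}
  ]
}}

```text
clock: 16.95
tool_pos: [0.4503, 0.3311, 0.0675]
eef_rot: [0.903, 0.429, -0.001, -0.002]
contact_force: [-7.3, 4.5, 3.0]
opening: 0.004
finger_force: 4.4
```

```bash
python3 st.py
```

```text
t 16.95 cradle mm [-1.000e-01  1.017e+02  6.750e+01] F cradle [-1.2  8.5  3. ] toolx yaw err 0.003 tz [-0.003  0.003 -1.   ] op 0.004
```

Emit:
{"method": "send_rows", "body": {
  "motion": [
    {"x": 0, "y": 0.04, "z": 0, "rx": 0, "ry": 0, "rz": 0, "jaw": 0},
    {"x": 0, "y": 0.04, "z": 0, "rx": 0, "ry": 0, "rz": 0, "jaw": 0},
    {"x": 0, "y": 0.04, "z": 0, "rx": 0, "ry": 0, "rz": 0, "jaw": 0},
    {"x": 0, "y": 0.04, "z": 0, "rx": 0, "ry": 0, "rz": 0, "jaw": 0},
    {"x": 0, "y": 0.04, "z": 0, "rx": 0, "ry": 0, "rz": 0, "jaw": 0}
  ]
}}

```text
clock: 17.45
tool_pos: [0.4505, 0.3309, 0.0674]
eef_rot: [0.903, 0.43, -0.001, -0.003]
contact_force: [-10.5, 6.8, 5.0]
opening: 0.006
finger_force: 6.2
```

```bash
python3 st.py
```

```text
t 17.45 cradle mm [-1.000e-01  1.014e+02  6.740e+01] F cradle [-1.4 12.4  5. ] toolx yaw err 0.004 tz [-0.004  0.004 -1.   ] op 0.006
```

Emit:
{"method": "send_rows", "body": {
  "motion": [
    {"x": 0, "y": 0.05, "z": 0, "rx": 0, "ry": 0, "rz": 0, "jaw": 0},
    {"x": 0, "y": 0.05, "z": 0, "rx": 0, "ry": 0, "rz": 0, "jaw": 0},
    {"x": 0, "y": 0.05, "z": 0, "rx": 0, "ry": 0, "rz": 0, "jaw": 0},
    {"x": 0, "y": 0, "z": 0, "rx": 0, "ry": 0, "rz": 0, "jaw": 0},
    {"x": 0, "y": 0, "z": 0, "rx": 0, "ry": 0, "rz": 0, "jaw": 0}
  ]
}}

```text
clock: 17.95
tool_pos: [0.4506, 0.3307, 0.0675]
eef_rot: [0.903, 0.43, -0.002, -0.003]
contact_force: [-11.6, 7.9, 4.7]
opening: 0.004
finger_force: 7.1
```

```bash
python3 st.py
```

```text
t 17.95 cradle mm [ -0.2 101.2  67.5] F cradle [-1.3 14.   4.7] toolx yaw err 0.005 tz [-0.006  0.005 -1.   ] op 0.004
```

Emit:
{"method": "send_rows", "body": {
  "motion": [
    {"x": 0, "y": -0.3, "z": 0, "rx": 0, "ry": 0, "rz": 0, "jaw": 0},
    {"x": 0, "y": -0.5, "z": 0, "rx": 0, "ry": 0, "rz": 0, "jaw": 0},
    {"x": 0, "y": -2, "z": 0, "rx": 0, "ry": 0, "rz": 0, "jaw": 0},
    {"x": 0, "y": -3, "z": 0, "rx": 0, "ry": 0, "rz": 0, "jaw": 4},
    {"x": 0, "y": 0, "z": -4, "rx": 0, "ry": 0, "rz": 0, "jaw": 4}
  ]
}}

```text
clock: 18.45
tool_pos: [0.4052, 0.3638, 0.1038]
eef_rot: [0.903, 0.431, -0.005, 0.0]
contact_force: [0.2, 0.6, 0.3]
opening: 0.162
finger_force: 0.0
```

Emit:
{"method": "send_rows", "body": {
  "motion": [
    {"x": 0, "y": 0, "z": -4, "rx": 0, "ry": 0, "rz": 0, "jaw": 4},
    {"x": 0, "y": 0, "z": -4, "rx": 0, "ry": 0, "rz": 0, "jaw": 4},
    {"x": 0, "y": 0, "z": -4, "rx": 0, "ry": 0, "rz": 0, "jaw": 4},
    {"x": 0, "y": 0, "z": -4, "rx": 0, "ry": 0, "rz": 0, "jaw": 4},
    {"x": 0, "y": 0, "z": -4, "rx": 0, "ry": 0, "rz": 0, "jaw": 4}
  ]
}}

```text
clock: 18.95
tool_pos: [0.4114, 0.3618, 0.309]
eef_rot: [0.904, 0.427, 0.0, 0.001]
contact_force: [1.5, 0.8, -0.6]
opening: 0.457
finger_force: 0.0
```

```bash
python3 st.py; python3 cap.py|tail -1
python3 - <<'E'
from st import *
# post: black blob, template match of scene0 post top
def mt(n,u,r):
    t=cv2.imread(f"pics/{n}0.png",0);g=cv2.cvtColor(snapshot(n)["img"],cv2.COLOR_RGB2GRAY);u=np.round(u).astype(int)
    m=cv2.matchTemplate(g,t[u[1]-r:u[1]+r+1,u[0]-r:u[0]+r+1],5);_,v,_,l=cv2.minMaxLoc(m);print(n,v,u,np.array(l)+r)
mt("top",T(236,60),9);mt("scene",S(218,90),10);mt("scene",S(330,300),9)
# finer post geometry from scene0/top0
for n,box in(("top",(345,108,378,142)),("scene",(280,102,305,135))):
    g=cv2.imread(f"pics/{n}0.png",0)[box[1]:box[3],box[0]:box[2]];m=(g<38).astype(np.uint8)
    k,l,t,c=cv2.connectedComponentsWithStats(m);i=1+np.argmax(t[1:,4]);print(n,t[i]+[box[0],box[1],0,0,0],c[i]+box[:2])
    if n=="scene":
        for r in range(m.shape[0]):
            x=np.flatnonzero(l[r]==i);print(r+box[1],x.min()+box[0] if len(x) else None,x.max()+box[0] if len(x) else None,end="; ")
E
```

```text
t 18.95 cradle mm [ -1.  151.3 309. ] F cradle [ 1.5 -0.7 -0.6] toolx yaw err -0.002 tz [ 0.001 -0.001 -1.   ] op 0.457
hub 0.94 (328, 217) [array([ 1. , 96.4]), array([-1.4, 79.2])]
top 0.9785892367362976 [361 123] [361 123]
scene 0.9954688549041748 [292 118] [292 118]
scene 0.8339956998825073 [321 174] [412 329]
top [353 117  19  22 247] [361.68825911 128.8097166 ]
scene [284 108  19  26 308] [292.37337662 122.02272727]
102 None None; 103 None None; 104 None None; 105 None None; 106 None None; 107 None None; 108 291 292; 109 290 293; 110 288 296; 111 288 296; 112 287 297; 113 287 297; 114 287 297; 115 287 297; 116 287 297; 117 287 297; 118 287 297; 119 287 297; 120 287 297; 121 287 297; 122 287 298; 123 286 299; 124 285 300; 125 284 301; 126 284 302; 127 284 302; 128 284 301; 129 284 301; 130 285 300; 131 286 299; 132 287 298; 133 295 295; 134 None None;
```

Run:
```python
from st import *
def pt(v,dz): th,j,dx,dy=v; c=np.array([78+dx-78*np.cos(th),dy-78*np.sin(th),186+j+dz])/1000; return M.T@c+[*p[:2],0]
def f(v): return np.r_[proj("scene",pt(v,19.5))-[292.2,110.7],proj("scene",pt(v,-22))-[293,127.5],proj("top",pt(v,19.5))-[361.5,119],proj("top",pt(v,-22))-[360.3,129.5],v[2]/3,v[3]/3]
r=least_squares(f,[1.4,48,0,0]);print(r.x,f(r.x).round(1),"post cradle",(M@(pt(r.x,0)-[*p[:2],0])*1000).round(1))
```

```text
[ 1.41426483 47.79751243  0.78723484  4.98815449] [-0.3  0.5 -0.6 -0.2  0.8  1.1  0.6 -1.6  0.3  1.7] post cradle [ 66.6 -72.1 233.8]
```

The roller is home: hub y 79, against an expected 80. Next I'll move over the grip post at (66.6, -72).

Emit:
{"method": "send_rows", "body": {
  "motion": [
    {"x": 1.4, "y": 4, "z": 0, "rx": 0, "ry": 0, "rz": 0, "jaw": 5},
    {"x": 1.4, "y": 4, "z": 0, "rx": 0, "ry": 0, "rz": 0, "jaw": 5},
    {"x": 1.4, "y": 4, "z": 0, "rx": 0, "ry": 0, "rz": 0, "jaw": 5},
    {"x": 1.4, "y": 4, "z": 0, "rx": 0, "ry": 0, "rz": 0, "jaw": 5},
    {"x": 1.2, "y": 4, "z": 0, "rx": 0, "ry": 0, "rz": 0, "jaw": 5}
  ]
}}

```text
clock: 19.65
tool_pos: [0.6094, 0.2869, 0.3046]
eef_rot: [0.904, 0.428, -0.002, 0.001]
contact_force: [0.2, 0.5, 0.1]
opening: 0.566
finger_force: 0.0
```

Emit:
{"method": "send_rows", "body": {
  "motion": [
    {"x": 0, "y": 2.3, "z": 0, "rx": 0, "ry": 0, "rz": 0, "jaw": 5},
    {"x": 0, "y": 0, "z": 0, "rx": 0, "ry": 0, "rz": 0, "jaw": 5},
    {"x": 0, "y": 0, "z": 0, "rx": 0, "ry": 0, "rz": 0, "jaw": 5},
    {"x": 0, "y": 0, "z": 0, "rx": 0, "ry": 0, "rz": 0, "jaw": 5},
    {"x": 0, "y": 0, "z": 0, "rx": 0, "ry": 0, "rz": 0, "jaw": 5}
  ]
}}

```text
clock: 20.15
tool_pos: [0.6249, 0.2755, 0.3071]
eef_rot: [0.903, 0.429, -0.0, -0.0]
contact_force: [-0.4, 1.0, 0.9]
opening: 0.567
finger_force: 0.0
```

```bash
python3 st.py
```

```text
t 20.15 cradle mm [ 67.6 -68.6 307.1] F cradle [0.5 1.  0.9] toolx yaw err 0.003 tz [-0.001  0.    -1.   ] op 0.567
```

Emit:
{"method": "send_rows", "body": {
  "motion": [
    {"x": -0.1, "y": 0.35, "z": 2.5, "rx": 0, "ry": 0, "rz": 0, "jaw": 5},
    {"x": 0, "y": 0, "z": 2, "rx": 0, "ry": 0, "rz": 0, "jaw": 5},
    {"x": 0, "y": 0, "z": 1.5, "rx": 0, "ry": 0, "rz": 0, "jaw": 5},
    {"x": 0, "y": 0, "z": 1, "rx": 0, "ry": 0, "rz": 0, "jaw": 5},
    {"x": 0, "y": 0, "z": 0.8, "rx": 0, "ry": 0, "rz": 0, "jaw": 5}
  ]
}}

```text
clock: 20.65
tool_pos: [0.6279, 0.2717, 0.2288]
eef_rot: [0.904, 0.428, -0.0, -0.0]
contact_force: [-0.1, 0.1, 0.3]
opening: 0.568
finger_force: 0.0
```

```bash
python3 st.py
```

```text
t 20.65 cradle mm [ 66.6 -73.3 228.8] F cradle [0.  0.1 0.3] toolx yaw err 0.001 tz [-0.  0. -1.] op 0.568
```

Now I'll close gently on the post.

Emit:
{"method": "send_rows", "body": {
  "motion": [
    {"x": 0, "y": 0, "z": 0, "rx": 0, "ry": 0, "rz": 0, "jaw": 2},
    {"x": 0, "y": 0, "z": 0, "rx": 0, "ry": 0, "rz": 0, "jaw": 2},
    {"x": 0, "y": 0, "z": 0, "rx": 0, "ry": 0, "rz": 0, "jaw": 2},
    {"x": 0, "y": 0, "z": 0, "rx": 0, "ry": 0, "rz": 0, "jaw": 2},
    {"x": 0, "y": 0, "z": 0, "rx": 0, "ry": 0, "rz": 0, "jaw": 2}
  ],
  "grip_force": 10
}}

```text
clock: 21.15
tool_pos: [0.628, 0.2721, 0.23]
eef_rot: [0.904, 0.428, 0.0, -0.001]
contact_force: [-1.6, 2.5, 3.0]
opening: 0.264
finger_force: 10.0
```

```bash
python3 st.py
python3 - <<'E'
from st import *
# finger tip height check: dark columns not needed; jaw opening in mm
print(s["opening"]*88.1,s["finger_force"])
E
```

```text
t 21.15 cradle mm [ 67.  -73.1 230. ] F cradle [0.9 2.9 3. ] toolx yaw err 0.001 tz [ 0.     0.002 -1.   ] op 0.264
23.282993228189667 10.000360608100891
```

Emit:
{"method": "send_rows", "body": {
  "motion": [
    {"x": -1.14, "y": -0.26, "z": 0, "rx": 0, "ry": 0, "rz": 0, "jaw": 2},
    {"x": -1.09, "y": -0.43, "z": 0, "rx": 0, "ry": 0, "rz": 0, "jaw": 2},
    {"x": -1.01, "y": -0.59, "z": 0, "rx": 0, "ry": 0, "rz": 0, "jaw": 2},
    {"x": -0.91, "y": -0.73, "z": 0, "rx": 0, "ry": 0, "rz": 0, "jaw": 2},
    {"x": -0.79, "y": -0.86, "z": 0, "rx": 0, "ry": 0, "rz": 0, "jaw": 2}
  ]
}}

```text
clock: 21.65
tool_pos: [0.578, 0.2457, 0.2298]
eef_rot: [0.905, 0.425, 0.001, 0.004]
contact_force: [3.8, -8.5, 2.5]
opening: 0.261
finger_force: 10.0
```

```bash
python3 st.py
```

```text
t 21.65 cradle mm [ 14.8 -51.3 229.8] F cradle [-4.2 -8.3  2.5] toolx yaw err -0.005 tz [ 0.005 -0.006 -1.   ] op 0.261
```

Emit:
{"method": "send_rows", "body": {
  "motion": [
    {"x": 0, "y": 0, "z": 0, "rx": 0, "ry": 0, "rz": 0, "jaw": 2},
    {"x": -0.4, "y": -0.6, "z": 0, "rx": 0, "ry": 0, "rz": 0, "jaw": 2},
    {"x": -0.4, "y": -0.6, "z": 0, "rx": 0, "ry": 0, "rz": 0, "jaw": 2},
    {"x": -0.3, "y": -0.6, "z": 0, "rx": 0, "ry": 0, "rz": 0, "jaw": 2},
    {"x": 0, "y": 0, "z": 0, "rx": 0, "ry": 0, "rz": 0, "jaw": 2}
  ]
}}

```text
clock: 22.15
tool_pos: [0.5545, 0.2442, 0.2289]
eef_rot: [0.905, 0.425, -0.004, 0.006]
contact_force: [-2.0, -13.0, 3.8]
opening: 0.243
finger_force: 11.0
```

```bash
python3 st.py
```

```text
t 22.15 cradle mm [ -1.2 -34.  228.9] F cradle [-11.3  -6.7   3.8] toolx yaw err -0.007 tz [-0.002 -0.014 -1.   ] op 0.243
```

Emit:
{"method": "send_rows", "body": {
  "motion": [
    {"x": -0.8, "y": 0, "z": 0, "rx": 0, "ry": 0, "rz": 0, "jaw": 2},
    {"x": -0.2, "y": -0.6, "z": 0, "rx": 0, "ry": 0, "rz": 0, "jaw": 2},
    {"x": -0.2, "y": -0.6, "z": 0, "rx": 0, "ry": 0, "rz": 0, "jaw": 2},
    {"x": -0.1, "y": -0.6, "z": 0, "rx": 0, "ry": 0, "rz": 0, "jaw": 2},
    {"x": 0, "y": 0, "z": 0, "rx": 0, "ry": 0, "rz": 0, "jaw": 2}
  ]
}}

```text
clock: 22.65
tool_pos: [0.5291, 0.2503, 0.2285]
eef_rot: [0.904, 0.427, -0.005, 0.003]
contact_force: [-4.9, -9.4, 4.4]
opening: 0.231
finger_force: 5.0
```

```bash
python3 st.py
cat > post.py <<'E'
from st import *
t=cv2.imread("pics/scene0.png",0);g=cv2.cvtColor(snapshot("scene")["img"],cv2.COLOR_RGB2GRAY)
# pillar/arm: bright collar in top; grip post shoulder in scene: dark wide ellipse
for n,u,r in(("scene",S(218,90),10),("scene",S(220,123),6)):
    u=np.round(u).astype(int);m=cv2.matchTemplate(g,t[u[1]-r:u[1]+r+1,u[0]-r:u[0]+r+1],5);_,v,_,l=cv2.minMaxLoc(m);print(round(v,2),u,np.array(l)+r)
E
python3 post.py
```

```text
t 22.65 cradle mm [-12.6 -10.5 228.5] F cradle [-10.4  -2.2   4.4] toolx yaw err -0.002 tz [-0.006 -0.009 -1.   ] op 0.231
0.78 [292 118] [292 210]
0.82 [293 127] [327 144]
```

The post is slipping to the pads' edge. I'll open, recentre on it and regrip.

Emit:
{"method": "send_rows", "body": {
  "motion": [
    {"x": 0, "y": 0, "z": 0, "rx": 0, "ry": 0, "rz": 0, "jaw": 4.2},
    {"x": 0, "y": 0, "z": 0, "rx": 0, "ry": 0, "rz": 0, "jaw": 4.2},
    {"x": 0, "y": 0, "z": 0, "rx": 0, "ry": 0, "rz": 0, "jaw": 4.2},
    {"x": 0.4, "y": 0, "z": 0, "rx": 0, "ry": 0, "rz": 0, "jaw": 4.2},
    {"x": 0.4, "y": 0, "z": 0, "rx": 0, "ry": 0, "rz": 0, "jaw": 4.2}
  ]
}}

```text
clock: 23.2
tool_pos: [0.5372, 0.2624, 0.2294]
eef_rot: [0.904, 0.428, 0.0, -0.0]
contact_force: [0.0, -1.1, 0.4]
opening: 0.475
finger_force: 0.0
```

Emit:
{"method": "send_rows", "body": {
  "motion": [
    {"x": 0, "y": 0, "z": 0, "rx": 0, "ry": 0, "rz": 0, "jaw": 2},
    {"x": 0, "y": 0, "z": 0, "rx": 0, "ry": 0, "rz": 0, "jaw": 2},
    {"x": 0, "y": 0, "z": 0, "rx": 0, "ry": 0, "rz": 0, "jaw": 2},
    {"x": 0, "y": 0, "z": 0, "rx": 0, "ry": 0, "rz": 0, "jaw": 2},
    {"x": 0, "y": 0, "z": 0, "rx": 0, "ry": 0, "rz": 0, "jaw": 2}
  ]
}}

```text
clock: 23.7
tool_pos: [0.537, 0.2613, 0.2291]
eef_rot: [0.904, 0.428, 0.0, 0.0]
contact_force: [1.2, 0.7, -0.7]
opening: 0.26
finger_force: 10.0
```

```bash
python3 st.py; python3 post.py
```

```text
t 23.7 cradle mm [  0.9  -9.6 229.1] F cradle [ 1.3 -0.5 -0.7] toolx yaw err -0.001 tz [ 0. -0. -1.] op 0.26
0.78 [292 118] [292 210]
0.76 [293 127] [327 144]
```

Emit:
{"method": "send_rows", "body": {
  "motion": [
    {"x": -0.05, "y": -0.4, "z": 0, "rx": 0, "ry": 0, "rz": 0, "jaw": 2},
    {"x": -0.05, "y": -0.4, "z": 0, "rx": 0, "ry": 0, "rz": 0, "jaw": 2},
    {"x": 0, "y": -0.5, "z": 0, "rx": 0, "ry": 0, "rz": 0, "jaw": 2},
    {"x": 0, "y": 0, "z": 0, "rx": 0, "ry": 0, "rz": 0, "jaw": 2},
    {"x": 0, "y": 0, "z": 0, "rx": 0, "ry": 0, "rz": 0, "jaw": 2}
  ]
}}

```text
clock: 24.25
tool_pos: [0.5249, 0.2683, 0.229]
eef_rot: [0.904, 0.428, -0.001, 0.0]
contact_force: [-2.8, -4.5, 2.4]
opening: 0.259
finger_force: 10.0
```

```bash
python3 st.py
```

```text
t 24.25 cradle mm [ -1.3   4.2 229. ] F cradle [-5.3 -0.7  2.4] toolx yaw err 0.0 tz [-0.002 -0.002 -1.   ] op 0.259
```

Emit:
{"method": "send_rows", "body": {
  "motion": [
    {"x": 0, "y": 0, "z": 0, "rx": 0, "ry": 0, "rz": 0, "jaw": 3.2},
    {"x": 0, "y": 0, "z": 0, "rx": 0, "ry": 0, "rz": 0, "jaw": 3.2},
    {"x": 0, "y": 0, "z": -3, "rx": 0, "ry": 0, "rz": 0, "jaw": 3.2},
    {"x": 0, "y": 0, "z": -4, "rx": 0, "ry": 0, "rz": 0, "jaw": 3.2},
    {"x": 0, "y": 0, "z": -4, "rx": 0, "ry": 0, "rz": 0, "jaw": 3.2}
  ]
}}

```text
clock: 24.75
tool_pos: [0.526, 0.2703, 0.3405]
eef_rot: [0.904, 0.428, 0.0, -0.001]
contact_force: [1.1, 0.8, 0.3]
opening: 0.358
finger_force: 0.0
```

```bash
python3 st.py
python3 - <<'E'
from st import *
# Detect black post+shoulder in scene: project expectation, threshold dark
g=cv2.cvtColor(snapshot("scene")["img"],cv2.COLOR_RGB2GRAY)
e=proj("scene",M.T@np.array([0,.003,.234])+[*p[:2],0]);print("exp",e)
x0,y0=int(e[0])-22,int(e[1])-16
for r in range(y0,y0+40,2): print(r,"".join("#" if v<38 else ("+" if v<90 else ".") for v in g[r,x0:x0+46]))
print(x0, cv2.imread)
E
```

```text
t 24.75 cradle mm [  0.9   4.6 340.5] F cradle [ 1.3 -0.3  0.3] toolx yaw err 0.001 tz [-0.     0.002 -1.   ] op 0.358
exp [326.21774999 138.93849114]
122 +.+++++++++++++++++++++++++++++++++.+++...++++
124 ++++++++++++++++..+++++++++++++++++++...++.+++
126 +++++++++++++++.+.+++++++++.+++++.++++++..++++
128 +++++++++++++++.++++++++++++++++++++++++..++++
130 +++++++..++++++++++++######+++++++++++++++++++
132 +++++++...+++++++++##########+++++++++++++++++
134 ++++.+++++.+++++++############++++++++++++++++
136 ++++++++++++...+++############+++++++.++++++++
138 ++++++++++++++++++###########+++++++++++++++++
140 ++++++++++++++++++###########+++++++++++.+++++
142 +++++++++++++++++############++++++++++++++.++
144 +++++++++++++++################+++++++++++++++
146 +++++++++++++###################++++++++++++++
148 .............+####################++++++++++++
150 .............+###################++++.+.+++...
152 ..............+################+++..++++++....
154 +++++++++++++++++############+++++++++++++++++
156 ++++++++++++++++++++++++++++++++++++++++++++++
158 ++++++++..........+++++++++....+++++++++++++++
160 +++++............+++++++++++.....+++++++++++++
304 <built-in function imread>
```

Run:
```python
from st import *
def pt(th,j,dz,c=(78.8,4.)): return M.T@(np.array([c[0]-78*np.cos(th),c[1]-78*np.sin(th),186+j+dz])/1000)+[*p[:2],0]
for th in(-.1,-.05,0,.05,.1): print(th,proj("scene",pt(th,47.8,-22)).round(1),proj("scene",pt(th,47.8,19.5)).round(1))
r=least_squares(lambda v:np.r_[proj("scene",pt(v[0],v[1],-22))-[327.4,149],proj("scene",pt(v[0],v[1],19.5))-[327.7,132]],[0,48]);print(r.x,r.fun)
t=snapshot("top")["img"];print([proj("top",pt(th,47.8,19.5)).round(1) for th in(-.1,0,.1)])
```

```text
-0.1 [325.7 150.2] [326.4 133.9]
-0.05 [325.7 149. ] [326.3 132.7]
0 [325.5 147.8] [326.2 131.5]
0.05 [325.3 146.6] [325.9 130.4]
0.1 [325.  145.5] [325.6 129.2]
[-0.12575363 53.42996899] [-1.61861976 -0.33390246 -1.26438404  0.20039827]
[array([363.2, 178.1]), array([366.1, 174.8]), array([368.6, 171.3])]
```

Run:
```python
from st import *
d=snapshot("scene")["img"];hs=cv2.cvtColor(d,cv2.COLOR_RGB2HSV);g=hs[...,2]
for z in(.1246,.1346,.1446,.1546,.1646,.1746):print(z,proj("scene",M.T@np.array([0,.004,z])+[*p[:2],0]).round(1),end=" ")
print()
for r in range(148,200): print(r," ".join("%3d"%v for v in g[r,308:348:2]))
```

```text
0.1246 [324.7 178.5] 0.1346 [324.8 175.2] 0.1446 [325.  171.9] 0.1546 [325.1 168.4] 0.1646 [325.2 165. ] 0.1746 [325.4 161.5] 
148 148 149 142 141 110  30  32  26  15  14  20  12  11  21  20  88  92  93  95  94
149 146 148 148 147 113  31  31  36  18  15  18  13  19  15  18  89  92  96  96  99
150 147 147 149 146 136  41  28  35  21  21  13  19  17  23  37  93  95  97  94  94
151 148 145 146 146 140  40  34  27  30  29  24  19  19  19  50  96  97  97  94  98
152 145 142 140 137 133  77  33  35  32  33  30  18  16  20  88  97  95  93  95  97
153 117 112 110 108 101  88  29  28  36  33  32  20  19  44  93  97  92  95  91  95
154  76  72  69  71  69  72  50  27  21  23  17  18  21  80  92  93  91  95  91  91
155  66  67  64  63  65  66  61  56  31  28  25  34  54  90  92  90  89  97  94  91
156  63  64  61  64  67  66  67  63  55  53  53  51  56  95  92  91  92  92  92  91
157  58  61  65  83  81  98  98  63  57  55  54  58 108  97  92  90  90  91  92  91
158  54  53 110 161 160 202 196  52  66  56  58  63 169 111  92  92  91  87  92  96
159  87 105 223 233 235 240 231  49  72  59  61  
[... 2694 characters left out ...]
 121 115 110  99  91  89 119
192 128 125 130 131 135 174 240 243 242 239 234 228 214 145 117 106 101  92  89 116
193 120 125 129 135 158 233 244 244 243 238 235 229 221 198 115 109  99  91  84 110
194 117 122 127 153 233 240 243 244 243 238 234 229 222 212 139 110 101  94  84 111
195 119 124 130 167 239 241 245 244 243 239 235 229 221 212 193 118 102  92  81 115
196 117 125 130 225 239 240 243 244 243 241 235 228 222 213 199 132 104  95  85 106
197 117 125 132 230 238 240 244 243 244 239 235 230 221 214 202 180 120  95  85 108
198 117 123 152 233 238 240 245 244 244 239 235 229 223 215 203 186 156 101  84 105
199 116 124 175 233 239 241 243 243 244 239 236 229 223 217 205 188 169 108  87  99
```

The pad's lower face is near row 162, so it's about 48 mm above the roller top. Contact should therefore come near arm joint ≈ 0. I'll lower the tool onto the shoulder.

Emit:
{"method": "send_rows", "body": {
  "motion": [
    {"x": -0.1, "y": 0, "z": 4, "rx": 0, "ry": 0, "rz": 0, "jaw": 3.2},
    {"x": 0, "y": 0, "z": 3, "rx": 0, "ry": 0, "rz": 0, "jaw": 3.2},
    {"x": 0, "y": 0, "z": 2, "rx": 0, "ry": 0, "rz": 0, "jaw": 3.2},
    {"x": 0, "y": 0, "z": 1, "rx": 0, "ry": 0, "rz": 0, "jaw": 3.2},
    {"x": 0, "y": 0, "z": 1, "rx": 0, "ry": 0, "rz": 0, "jaw": 3.2}
  ]
}}

```text
clock: 25.4
tool_pos: [0.5254, 0.2686, 0.2282]
eef_rot: [0.904, 0.428, -0.0, -0.0]
contact_force: [-0.5, 0.9, -0.1]
opening: 0.361
finger_force: 0.0
```

Emit:
{"method": "send_rows", "body": {
  "motion": [
    {"x": 0, "y": 0, "z": 0.4, "rx": 0, "ry": 0, "rz": 0, "jaw": 3.2},
    {"x": 0, "y": 0, "z": 0.4, "rx": 0, "ry": 0, "rz": 0, "jaw": 3.2},
    {"x": 0, "y": 0, "z": 0.4, "rx": 0, "ry": 0, "rz": 0, "jaw": 3.2},
    {"x": 0, "y": 0, "z": 0.4, "rx": 0, "ry": 0, "rz": 0, "jaw": 3.2},
    {"x": 0, "y": 0, "z": 0.4, "rx": 0, "ry": 0, "rz": 0, "jaw": 3.2}
  ]
}}

```text
clock: 25.9
tool_pos: [0.5259, 0.2683, 0.2093]
eef_rot: [0.904, 0.428, 0.0, 0.0]
contact_force: [0.6, -0.7, -0.2]
opening: 0.364
finger_force: 0.0
```

```bash
python3 st.py
```

```text
t 25.9 cradle mm [ -0.7   3.5 209.3] F cradle [-0.2 -1.  -0.2] toolx yaw err -0.0 tz [ 0.001  0.    -1.   ] op 0.364
```

Emit:
{"method": "send_rows", "body": {
  "motion": [
    {"x": 0, "y": 0, "z": 0.3, "rx": 0, "ry": 0, "rz": 0, "jaw": 3.2},
    {"x": 0, "y": 0, "z": 0.3, "rx": 0, "ry": 0, "rz": 0, "jaw": 3.2},
    {"x": 0, "y": 0, "z": 0.3, "rx": 0, "ry": 0, "rz": 0, "jaw": 3.2},
    {"x": 0, "y": 0, "z": 0.3, "rx": 0, "ry": 0, "rz": 0, "jaw": 3.2},
    {"x": 0, "y": 0, "z": 0.3, "rx": 0, "ry": 0, "rz": 0, "jaw": 3.2}
  ]
}}

```text
clock: 26.4
tool_pos: [0.5257, 0.2682, 0.1941]
eef_rot: [0.904, 0.428, 0.0, 0.0]
contact_force: [0.1, -0.4, 2.7]
opening: 0.366
finger_force: 1.8
```

```bash
python3 st.py
```

```text
t 26.4 cradle mm [ -0.9   3.5 194.1] F cradle [-0.3 -0.3  2.7] toolx yaw err -0.0 tz [ 0.  0. -1.] op 0.366
```

Emit:
{"method": "send_rows", "body": {
  "motion": [
    {"x": 0, "y": 0, "z": 0.25, "rx": 0, "ry": 0, "rz": 0, "jaw": 3.2},
    {"x": 0, "y": 0, "z": 0.25, "rx": 0, "ry": 0, "rz": 0, "jaw": 3.2},
    {"x": 0, "y": 0, "z": 0.25, "rx": 0, "ry": 0, "rz": 0, "jaw": 3.2},
    {"x": 0, "y": 0, "z": 0.25, "rx": 0, "ry": 0, "rz": 0, "jaw": 3.2},
    {"x": 0, "y": 0, "z": 0.25, "rx": 0, "ry": 0, "rz": 0, "jaw": 3.2}
  ]
}}

```text
clock: 26.9
tool_pos: [0.5257, 0.2682, 0.1816]
eef_rot: [0.904, 0.428, 0.0, 0.0]
contact_force: [-1.4, -1.0, 4.0]
opening: 0.362
finger_force: 1.8
```

```bash
python3 st.py
```

```text
t 26.9 cradle mm [ -0.9   3.5 181.6] F cradle [-1.7  0.4  4. ] toolx yaw err -0.0 tz [ 0.  0. -1.] op 0.362
```

Emit:
{"method": "send_rows", "body": {
  "motion": [
    {"x": 0, "y": 0, "z": 0.2, "rx": 0, "ry": 0, "rz": 0, "jaw": 3.2},
    {"x": 0, "y": 0, "z": 0.2, "rx": 0, "ry": 0, "rz": 0, "jaw": 3.2},
    {"x": 0, "y": 0, "z": 0.2, "rx": 0, "ry": 0, "rz": 0, "jaw": 3.2},
    {"x": 0, "y": 0, "z": 0.2, "rx": 0, "ry": 0, "rz": 0, "jaw": 3.2},
    {"x": 0, "y": 0, "z": 0.2, "rx": 0, "ry": 0, "rz": 0, "jaw": 3.2}
  ]
}}

```text
clock: 27.4
tool_pos: [0.5257, 0.2682, 0.1716]
eef_rot: [0.904, 0.428, 0.0, 0.0]
contact_force: [-0.6, -0.5, 4.2]
opening: 0.36
finger_force: 1.8
```

```bash
python3 st.py
python3 - <<'E'
from st import *
d=snapshot("scene")["img"];g=cv2.cvtColor(d,cv2.COLOR_RGB2HSV)[...,2]
for r in range(156,186): print(r," ".join("%3d"%v for v in g[r,312:342:2]))
E
```

```text
t 27.4 cradle mm [ -1.    3.5 171.6] F cradle [-0.7  0.1  4.2] toolx yaw err -0.0 tz [ 0. -0. -1.] op 0.36
156  95  56  25  26  26  28  23  19  22  29  28  25  28  25  25
157 143  74  23  24  30  21  26  24  25  26  21  25  28  42  39
158 149 104  60  28  24  26  25  23  27  24  25  17  35  87  89
159 149 146 137  40  34  32  21  23  24  23  21  16  44  91  93
160 146 147 141  37  35  32  24  21  23  25  27  17  87  86  92
161 133 132 129  63  36  41  22  26  22  24  26  52 138  90  93
162  99  95  90  72  29  21  21  22  23  24  47 117 154  87  91
163  72  71  69  67  53  33  20  20  22  19 108 182 156 117  96
164  66  67  64  68  65  56  43  36  38  44 164 186 159 124  95
165  65  66  71  74  74  66  54  54  56  66 197 191 163 128  94
166 113 113 129 138 135  71  60  56  57  89 201 193 165 130  72
167 228 232 234 236 229  60  65  59  64  60 156 191 168 134  93
168 235 234 223 239 201  54  74  72  74  45 115 179 166 139 104
169 235 219 220 226 158  42  74  80  77  35  91 109 148 139 108
170 228 211 219 224 147  31  75  88  73  25  86  95 108 134 114
171 209 211 219 220 151  23  37  
[... 226 characters left out ...]
 203 211 218 221 226 221 207 181 197 195 189 174  97  89  89
176 203 213 217 222 229 227 223 214 199 198 189 180 103  88  84
177 200 214 217 225 243 243 238 226 141 185 182 180 114  88  88
178 200 217 225 243 244 245 235 146 104 110 109 167 150  87  86
179 206 235 239 244 245 244 234 131 104  99  94 109 105  89  86
180 227 238 240 244 240 235 225 132 127 124 103 105  96  91  87
181 231 238 240 243 170 157 149 134 130 124 120 118 111 101  91
182 231 237 235 232 138 139 134 132 131 124 121 121 113 105  94
183 231 236 162 156 136 140 134 130 130 127 121 117 114 105  95
184 231 226 135 137 137 139 135 133 131 126 124 121 116 106  97
185 226 161 136 133 136 136 134 131 132 127 123 121 114 107  98
```

Emit:
{"method": "send_rows", "body": {
  "motion": [
    {"x": 0, "y": 0, "z": 0.25, "rx": 0, "ry": 0, "rz": 0, "jaw": 3.2},
    {"x": 0, "y": 0, "z": 0.25, "rx": 0, "ry": 0, "rz": 0, "jaw": 3.2},
    {"x": 0, "y": 0, "z": 0.25, "rx": 0, "ry": 0, "rz": 0, "jaw": 3.2},
    {"x": 0, "y": 0, "z": 0.25, "rx": 0, "ry": 0, "rz": 0, "jaw": 3.2},
    {"x": 0, "y": 0, "z": 0.2, "rx": 0, "ry": 0, "rz": 0, "jaw": 3.2}
  ]
}}

```text
clock: 27.95
tool_pos: [0.5256, 0.2682, 0.1595]
eef_rot: [0.904, 0.428, 0.0, 0.0]
contact_force: [-0.1, -1.0, 3.2]
opening: 0.366
finger_force: 1.8
```

```bash
python3 st.py
python3 - <<'E'
from st import *
d=snapshot("scene")["img"];g=cv2.cvtColor(d,cv2.COLOR_RGB2HSV)[...,2]
for r in range(164,190): print(r," ".join("%3d"%v for v in g[r,312:342:2]))
E
```

```text
t 27.95 cradle mm [ -1.    3.5 159.5] F cradle [-0.9 -0.6  3.2] toolx yaw err -0.0 tz [ 0. -0. -1.] op 0.366
164 148 144 134  44  35  31  26  19  22  20  28  24 121 125  93
165 144 142 137  63  44  30  25  21  25  22  24  53 153 130  94
166 111 110 103  86  27  31  25  23  21  25  25 105 162 131  72
167  74  73  70  70  44  20  21  22  22  22  48 118 153 129  95
168  67  64  65  67  63  48  34  25  28  35  94 114 145 132 104
169  66  66  67  66  65  62  55  57  53  63  98  98 104 133 108
170  87  90  98 117  97  60  56  56  54  89 117  94  93 127 110
171 166 169 195 232 188  63  60  55  66  60 167  95  89  96 110
172 203 208 218 224 168  58  69  71  75  44 171  96  91  89 109
173 206 211 220 221 110  47  78  79  73  35 173 100  93  87 106
174 204 211 218 221 106  29  89  91  70  29 177 112  94  86  90
175 202 210 218 221 144  23  42  51  36  24 172 132  91  88  87
176 203 212 217 221 210  29  25  32  26  32 119 163  94  91  85
177 202 212 216 222 219  79  18  20  20  54  99 106  91  88  84
178 201 212 216 225 228 180  45  33  44  89  93  96  96  88  87
179 202 213 224 242 238 230 101  79  92  94  97  96  96  89  88
180 202 222 238 236 165 154 128 102  98  97  95 100  95  98  91
181 214 236 235 167 138 138 134 128 105 103 105 116 111  93  88
182 229 232 166 138 137 140 134 133 129 124 121 120 113  93  88
183 231 165 137 135 134 140 134 133 129 127 124 121 116 104  90
184 222 141 135 137 136 139 133 131 132 127 125 118 115 106  97
185 156 136 133 138 136 139 135 131 131 128 125 121 115 108  97
186 133 133 133 138 140 164 159 133 132 126 122 121 114 107  99
187 127 136 134 159 180 242 238 165 134 127 125 118 117 106  95
188 130 134 137 235 242 245 243 235 163 131 124 121 114 108  99
189 133 138 158 241 245 245 244 239 225 148 126 120 119 112  99
```

Emit:
{"method": "send_rows", "body": {
  "motion": [
    {"x": 0, "y": 0, "z": 0.08, "rx": 0, "ry": 0, "rz": 0, "jaw": 3.2},
    {"x": 0, "y": 0, "z": 0.08, "rx": 0, "ry": 0, "rz": 0, "jaw": 3.2},
    {"x": 0, "y": 0, "z": 0.08, "rx": 0, "ry": 0, "rz": 0, "jaw": 3.2},
    {"x": 0, "y": 0, "z": 0.06, "rx": 0, "ry": 0, "rz": 0, "jaw": 3.2},
    {"x": 0, "y": 0, "z": 0, "rx": 0, "ry": 0, "rz": 0, "jaw": 3.2}
  ]
}}

```text
clock: 28.5
tool_pos: [0.5257, 0.2682, 0.1566]
eef_rot: [0.904, 0.428, 0.0, 0.0]
contact_force: [-0.2, -0.9, 2.2]
opening: 0.363
finger_force: 1.3
```

Emit:
{"method": "send_rows", "body": {
  "motion": [
    {"x": 0, "y": 0, "z": 0.03, "rx": 0, "ry": 0, "rz": 0, "jaw": 3.2},
    {"x": 0, "y": 0, "z": 0.03, "rx": 0, "ry": 0, "rz": 0, "jaw": 3.2},
    {"x": 0, "y": 0, "z": 0.03, "rx": 0, "ry": 0, "rz": 0, "jaw": 3.2},
    {"x": 0, "y": 0, "z": 0.03, "rx": 0, "ry": 0, "rz": 0, "jaw": 3.2},
    {"x": 0, "y": 0, "z": 0.03, "rx": 0, "ry": 0, "rz": 0, "jaw": 3.2}
  ]
}}

```text
clock: 29.0
tool_pos: [0.5256, 0.2682, 0.1552]
eef_rot: [0.904, 0.428, 0.0, 0.0]
contact_force: [-0.5, -0.2, 3.6]
opening: 0.363
finger_force: 1.8
```

Emit:
{"method": "send_rows", "body": {
  "motion": [
    {"x": 0, "y": 0, "z": 0.03, "rx": 0, "ry": 0, "rz": 0, "jaw": 3.2},
    {"x": 0, "y": 0, "z": 0.03, "rx": 0, "ry": 0, "rz": 0, "jaw": 3.2},
    {"x": 0, "y": 0, "z": 0.03, "rx": 0, "ry": 0, "rz": 0, "jaw": 3.2},
    {"x": 0, "y": 0, "z": 0.03, "rx": 0, "ry": 0, "rz": 0, "jaw": 3.2},
    {"x": 0, "y": 0, "z": 0.03, "rx": 0, "ry": 0, "rz": 0, "jaw": 3.2}
  ]
}}

```text
clock: 29.5
tool_pos: [0.5257, 0.2682, 0.1537]
eef_rot: [0.904, 0.428, 0.0, 0.0]
contact_force: [-0.1, -0.6, 3.0]
opening: 0.36
finger_force: 1.8
```

Emit:
{"method": "send_rows", "body": {
  "motion": [
    {"x": 0, "y": 0, "z": 0.03, "rx": 0, "ry": 0, "rz": 0, "jaw": 3.2},
    {"x": 0, "y": 0, "z": 0.03, "rx": 0, "ry": 0, "rz": 0, "jaw": 3.2},
    {"x": 0, "y": 0, "z": 0.03, "rx": 0, "ry": 0, "rz": 0, "jaw": 3.2},
    {"x": 0, "y": 0, "z": 0.03, "rx": 0, "ry": 0, "rz": 0, "jaw": 3.2},
    {"x": 0, "y": 0, "z": 0.03, "rx": 0, "ry": 0, "rz": 0, "jaw": 3.2}
  ]
}}

```text
clock: 30.0
tool_pos: [0.5256, 0.2682, 0.1522]
eef_rot: [0.904, 0.428, 0.0, 0.0]
contact_force: [-0.1, -0.7, 2.9]
opening: 0.365
finger_force: 1.8
```

Emit:
{"method": "send_rows", "body": {
  "motion": [
    {"x": 0, "y": 0, "z": 0.03, "rx": 0, "ry": 0, "rz": 0, "jaw": 3.2},
    {"x": 0, "y": 0, "z": 0.03, "rx": 0, "ry": 0, "rz": 0, "jaw": 3.2},
    {"x": 0, "y": 0, "z": 0.03, "rx": 0, "ry": 0, "rz": 0, "jaw": 3.2},
    {"x": 0, "y": 0, "z": 0.03, "rx": 0, "ry": 0, "rz": 0, "jaw": 3.2},
    {"x": 0, "y": 0, "z": 0.03, "rx": 0, "ry": 0, "rz": 0, "jaw": 3.2}
  ]
}}

```text
clock: 30.5
tool_pos: [0.5256, 0.2682, 0.1507]
eef_rot: [0.904, 0.428, 0.0, 0.0]
contact_force: [0.0, -0.2, 3.3]
opening: 0.369
finger_force: 1.8
```

Emit:
{"method": "send_rows", "body": {
  "motion": [
    {"x": 0, "y": 0, "z": 0.03, "rx": 0, "ry": 0, "rz": 0, "jaw": 3.2},
    {"x": 0, "y": 0, "z": 0.03, "rx": 0, "ry": 0, "rz": 0, "jaw": 3.2},
    {"x": 0, "y": 0, "z": 0.03, "rx": 0, "ry": 0, "rz": 0, "jaw": 3.2},
    {"x": 0, "y": 0, "z": 0.03, "rx": 0, "ry": 0, "rz": 0, "jaw": 3.2},
    {"x": 0, "y": 0, "z": 0.03, "rx": 0, "ry": 0, "rz": 0, "jaw": 3.2}
  ]
}}

```text
clock: 31.0
tool_pos: [0.5257, 0.2682, 0.1497]
eef_rot: [0.904, 0.428, 0.0, 0.0]
contact_force: [-0.6, -0.3, 8.8]
opening: 0.365
finger_force: 4.3
```

The pad has touched, at about 5 N beyond the 3.4 N sliding force. I'll add pressure in small steps.

Emit:
{"method": "send_rows", "body": {
  "motion": [
    {"x": 0, "y": 0, "z": 0.03, "rx": 0, "ry": 0, "rz": 0, "jaw": 3.2},
    {"x": 0, "y": 0, "z": 0.03, "rx": 0, "ry": 0, "rz": 0, "jaw": 3.2},
    {"x": 0, "y": 0, "z": 0, "rx": 0, "ry": 0, "rz": 0, "jaw": 3.2},
    {"x": 0, "y": 0, "z": 0, "rx": 0, "ry": 0, "rz": 0, "jaw": 3.2},
    {"x": 0, "y": 0, "z": 0, "rx": 0, "ry": 0, "rz": 0, "jaw": 3.2}
  ]
}}

```text
clock: 31.5
tool_pos: [0.5257, 0.2682, 0.1495]
eef_rot: [0.904, 0.428, 0.0, 0.0]
contact_force: [-1.9, -1.0, 9.7]
opening: 0.363
finger_force: 5.0
```

Run:
```python
from plant import *
import numpy as np
f=[]
for i in range(4):
    s=get_state();f.append((s["contact_force"][2],s["finger_force"],s["tool_pos"][2]*1000));snapshot("top")
print(np.round(f,2))
```

```text
[[  9.7    4.99 149.5 ]
 [  9.81   4.98 149.46]
 [  9.76   4.98 149.5 ]
 [  9.44   4.98 149.49]]
```

Emit:
{"method": "send_rows", "body": {
  "motion": [
    {"x": 0, "y": 0, "z": 0.03, "rx": 0, "ry": 0, "rz": 0, "jaw": 3.2},
    {"x": 0, "y": 0, "z": 0.03, "rx": 0, "ry": 0, "rz": 0, "jaw": 3.2},
    {"x": 0, "y": 0, "z": 0.03, "rx": 0, "ry": 0, "rz": 0, "jaw": 3.2},
    {"x": 0, "y": 0, "z": 0, "rx": 0, "ry": 0, "rz": 0, "jaw": 3.2},
    {"x": 0, "y": 0, "z": 0, "rx": 0, "ry": 0, "rz": 0, "jaw": 3.2}
  ]
}}

```text
clock: 32.2
tool_pos: [0.5257, 0.2682, 0.1492]
eef_rot: [0.904, 0.428, 0.0, 0.0]
contact_force: [-2.5, -1.4, 13.9]
opening: 0.364
finger_force: 7.1
```

Run:
```python
from plant import *
import numpy as np
f=[]
for i in range(3):
    s=get_state();f.append((s["contact_force"][2],s["finger_force"],s["tool_pos"][2]*1000));snapshot("top")
print(np.round(f,2))
```

```text
[[ 13.85   7.08 149.15]
 [ 14.59   7.08 149.15]
 [ 14.01   7.07 149.14]]
```

Emit:
{"method": "send_rows", "body": {
  "motion": [
    {"x": 0, "y": 0, "z": 0.02, "rx": 0, "ry": 0, "rz": 0, "jaw": 3.2},
    {"x": 0, "y": 0, "z": 0, "rx": 0, "ry": 0, "rz": 0, "jaw": 3.2},
    {"x": 0, "y": 0, "z": 0, "rx": 0, "ry": 0, "rz": 0, "jaw": 3.2},
    {"x": 0, "y": 0, "z": 0, "rx": 0, "ry": 0, "rz": 0, "jaw": 3.2},
    {"x": 0, "y": 0, "z": 0, "rx": 0, "ry": 0, "rz": 0, "jaw": 3.2}
  ]
}}

```text
clock: 32.85
tool_pos: [0.5257, 0.2683, 0.1491]
eef_rot: [0.904, 0.428, 0.001, 0.0]
contact_force: [-2.4, -1.4, 15.5]
opening: 0.364
finger_force: 7.6
```

Emit:
{"method": "send_rows", "body": {
  "motion": [
    {"x": 0, "y": 0, "z": -0.2, "rx": 0, "ry": 0, "rz": 0, "jaw": 3.2},
    {"x": 0, "y": 0, "z": -0.3, "rx": 0, "ry": 0, "rz": 0, "jaw": 3.2},
    {"x": 0, "y": 0, "z": -1, "rx": 0, "ry": 0, "rz": 0, "jaw": 3.2},
    {"x": 0, "y": 0, "z": -3, "rx": 0, "ry": 0, "rz": 0, "jaw": 3.2},
    {"x": 0, "y": 0, "z": -4, "rx": 0, "ry": 0, "rz": 0, "jaw": 3.2}
  ]
}}

```text
clock: 33.35
tool_pos: [0.5242, 0.2673, 0.232]
eef_rot: [0.904, 0.428, -0.002, 0.0]
contact_force: [0.1, 1.0, 0.4]
opening: 0.364
finger_force: 0.0
```

Emit:
{"method": "send_rows", "body": {
  "motion": [
    {"x": 0, "y": 0, "z": -4, "rx": 0, "ry": 0, "rz": 0, "jaw": 3.2},
    {"x": 0, "y": 0, "z": -2, "rx": 0, "ry": 0, "rz": 0, "jaw": 3.2},
    {"x": -4, "y": 0, "z": 0, "rx": 0, "ry": 0, "rz": 0, "jaw": 3.2},
    {"x": -4, "y": 0, "z": 0, "rx": 0, "ry": 0, "rz": 0, "jaw": 3.2},
    {"x": -4, "y": 0, "z": 0, "rx": 0, "ry": 0, "rz": 0, "jaw": 3.2}
  ]
}}

```text
clock: 33.85
tool_pos: [0.4484, 0.1744, 0.2928]
eef_rot: [0.904, 0.428, 0.0, 0.0]
contact_force: [0.5, -0.9, 0.5]
opening: 0.367
finger_force: 0.0
```

```bash
python3 st.py; python3 cap.py|tail -1
python3 - <<'E'
from st import *
g=cv2.cvtColor(snapshot("scene")["img"],cv2.COLOR_RGB2HSV)[...,2]
for r in range(140,190,2): print(r," ".join("%3d"%v for v in g[r,306:348:2]))
E
```

```text
t 33.85 cradle mm [-122.5    3.8  292.8] F cradle [-0.4 -0.9  0.5] toolx yaw err 0.0 tz [ 0. -0. -1.] op 0.367
hub 0.94 (328, 217) [array([ 1. , 96.4]), array([-1.4, 79.2])]
140  95  89  88  93  90  86  89  93  92  90  91  89  92  91  97  96  93  93  94  96  97
142  92  92  90  90  93  91  90  89  91  92  89  91  92  89  88  91  96  93  92  94  96
144  91  91  91  93  94  88  89  92  96  94  96  99  93  90  91  90  91  85  92  93  93
146  91  91  93  91  93  94  90  89  91  87  89  88  94  94  96  90  90  94  92  93  96
148  92  87  89  91  92  92  92  89  83  36  35  32  43  91  93  94  91  91  94  96  96
150  93  96  88  91  88  90  91  90  43  29  31  33  33  48  94  98  94  98  97  95  98
152  92  92  92  91  93  91  95  84  23  43  33  31  27  36  93  97  97  98  94  95  98
154  92  95  90  88  90  93  92  85  14  17  16  18   9  34  90  92  94  91  96  92  92
156  94  92  91  90  92 112 132 145  29  12  18  12  13  45  95  92  92  89  93  92  90
158  93  92  91 126 229 236 242 230  28  19  14  14  14 102 112  90  89  93  92  91  98
160  89  98 178 234 237 240 160  55  22  18  1
[... 573 characters left out ...]
  82  92  95 113 119 118 142 104  61  55  56  58  65 182 178 163 141 112 144 137 139
176 181 180 193 200 210 213 219 108  50  77  71  76  35 172 180 165 143 116 121 135 133
178 158 181 193 201 211 213 220 126  25  47  56  33  21  92 121 161 146 124 114 138 131
180 153 180 195 197 214 207 135 126  40  24  21  23  57  97  93  95 145 128 120 220 237
182 153 177 194 224 159 133 136 132 132 104  79 120 122 118 114 108  97 123 115 229 231
184 149 183 223 155 134 133 135 136 139 134 130 129 123 122 117 113 105  94 104 104 164
186 150 205 150 129 133 133 140 177 241 231 133 133 125 122 120 114 108  95 105  72 104
188 152 193 126 131 136 173 238 244 245 242 233 162 131 123 120 116 108  95  86  77  99
```

The pad was pressed to about 11.6 N and has stayed down. The roller is home and the arm is clear, so I'm handing in.

```bash
python3 -c "
from plant import *
print(finish_job())"
```

```text
the job is handed in; nothing more can be done
None
```

The job is handed in: the roller was rolled into the vee, slid home against the end stop and clamped at about 11.6 N (estimated from the push on the clamp). I touched none of the other things on the bench, and the robot's clock read about 34 s of the 66 s allowed. One early push did press on the roller with a total of about 50 N at the gripper, and I couldn't confirm whether the fingers or the gripper's body carried it (the body's limit is 40 N).

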